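# Make up two welding-torch service kits

## Robot

A 6-joint arm with a two-finger parallel gripper is mounted at the origin on the work surface. World frame = base frame: x ahead of the robot, y to its left, z up, the work surface at z = 0. Lengths are in mm, angles in degrees, forces in N, time in s.
With the tool pointing down it reaches from about 350 to 850 mm from the base axis. Payload 8.1 kg.
Tool frame: the origin (TCP) lies midway between the tips of the shut fingers; the grasp point (between the pads) lies 19 mm behind it (r.grip_depth is the distance from the TCP to the grasp point, in mm); z points along the fingers, y is the direction in which the jaws open and shut (so a half turn about z gives the same grasp; the last joint's range is limited). The gripper opens to 85 mm and grips with 20 to 120 N. Pads are 22 mm wide; open, the fingers measure 114 mm over their backs; the gripper's body (76 mm by 85 mm) begins 54 mm behind the grasp point. The pads swing forward as they close: fully open they stand 13 mm farther back than shut.
Start: joints at [-77.315, 7.471, 85.268, -0, 87.261, -4.893], TCP at [181.226, -571.981, 193.392] pointing down, gripper open.
Joint ranges: [-169.43, 169.43], [-51.17, 129.36], [1.28, 143.12], [-76.62, 256.62], [0, 156.53], [-152.29, 152.29]. Speed limits (degrees/s): [136.94, 136.94, 159.86, 180, 180, 180].

## Interface

Orientations are given as [roll, pitch, yaw] about the fixed x, y, z axes, in that order (R = Rz(yaw) Ry(pitch) Rx(roll)).
In Python, from bench import r, imaging gives the robot as it stands.
- The arm moves only by the shell command python3 -m creep 'ROWS' [FORCE]. ROWS is text: rows parted by semicolons, each of 7 numbers parted by spaces: the shift along the tool's x, y, z in cm, then the turn, a rotation vector about the tool's x, y, z in degrees, then the finger opening in cm, from 0 to 8.54. In form: dx dy dz ax ay az gripper; .... A call has 1 to 20 rows; each row is the pose to reach, as a shift and turn from the pose measured when the call began, along the tool's axes at that moment; what a row does not reach only later rows make up. A row lasts 1/10 s, in which the tool goes at most 50 mm and 8.59 degrees, less where a joint would pass 70% of its speed; a pose out of reach is approached as far as the arm can. A call with a gripper value outside its range is refused whole. The fingers move at their own pace and stop on an object; FORCE is the grip in N (left out, the last holds). Time passes only in rows, so rows that repeat a pose let the fingers close. It gives the time, the measured TCP pose, the force and the opening at its end, in the units of the state.
- r.sense(): the state, without advancing time (a new reading comes with each control period).
- imaging.snapshot(name): name is "scene" or "top" or "wrist"; returns the picture (400x640x3 uint8, red, green, blue); there is no depth.
- imaging.camera_info(name): a dict with "camera_matrix" (3x3 intrinsics, pixels), "R" (3x3) and "t" (3): a world point X has camera coordinates R X + t. Camera axes: x right, y down, z forward; pixel columns grow to the right and rows downward; lengths in mm; the calibration is good to about 2 mm. A picture is of the moment at which its call begins: read the wrist's pose just before it. camera_info takes no time and is no camera call; for the wrist camera it gives the pose at the moment of the call.
- r.hand_in(): hands the job in, once; it reports no verdict.
The state is a dict: "time": time; "joint_pos": joint angles; "qd": joint speeds; "joint_efforts": joint torques, N m; "tool_pos": TCP position; "tcp_rot": TCP orientation; "ft_force": force on the tool from outside, world axes, zero at the start; "wrist_torque": the same for the moment, N m; "finger_gap": finger opening in mm.
Only numpy, scipy, OpenCV 4.12 (cv2) and the standard library are available. Lean on these libraries where they do the work, as an engineer would, in place of code of your own. Each camera call takes 0.05 s, during which the arm holds its last target.

## Task

Make up the two torch service kits from the stock on the bench: the blue tray gets the copper nozzle and the yellow block of contact tips; the green tray gets the brass nozzle, the red block of contact tips and the white ceramic diffuser. Stand every part upright on the tray floor, one to a compartment (any compartment of the right tray), setting it down rather than dropping it. Leave the black collar and the sooty used nozzle where they stand.

Things in the scene. Friction and masses are not known exactly. Their poses are not given: they have to be found in the camera images.
- copper_nozzle_mid (a point): New tall slender gas nozzle, copper-red, loose, standing upright: 80 mm high, round, 28 mm diameter up to 60 mm above its foot, then tapering to 22 mm with a dark bore on top. 0.1 kg. The point is its centre, 40 mm above its foot; z is its own axis, up.
- brass_nozzle_mid (a point): New short, stout conical gas nozzle, golden brass-yellow, loose, standing upright: 60 mm high, round, 36 mm diameter up to 40 mm above its foot, then tapering to 24 mm with a dark bore on top. 0.1 kg. The point is its centre, 30 mm above its foot; z is its own axis, up.
- yellow_tips_mid (a point): Yellow plastic block holding a row of five small copper contact tips, loose, standing upright: block 26 mm (its x) by 48 mm (its y) by 44 mm high; the tips stick up another 12 mm, in all 56 mm. 0.12 kg. The point is 28 mm above its foot, in the middle; z up.
- red_tips_mid (a point): Red plastic block, otherwise the same as the yellow: 26 mm (its x) by 48 mm (its y) by 44 mm high, with five copper contact tips sticking up another 12 mm, in all 56 mm. 0.12 kg. The point is 28 mm above its foot, in the middle; z up.
- diffuser_mid (a point): White ceramic gas diffuser with two grey rings, loose, standing upright: a cylinder 26 mm in diameter and 54 mm high. 0.05 kg. The point is its centre, 27 mm above its foot; z is its own axis, up.
- blue_tray: Blue kit tray, fixed to the bench: 152 mm (its y) by 78 mm (its x), with two square compartments side by side along its y, 70 by 70 mm inside, their centres at y = -37 and +37 mm. Floor 4 mm thick, all walls 4 mm thick and 12 mm high over the bench. Origin: centre of its underside, on the bench; z up.
- green_tray: Green kit tray, fixed to the bench: 226 mm (its y) by 78 mm (its x), with three square compartments in a row along its y, 70 by 70 mm inside, their centres at y = -74, 0 and +74 mm. Floor 4 mm thick, all walls 4 mm thick and 12 mm high over the bench. Origin: centre of its underside, on the bench; z up.
- collar_mid (a point): Black plastic insulating collar with a grey disc on top, loose, upright, 36 mm in diameter and 42 mm high; not wanted in any kit, to be left where it stands among the stock. The point is its centre, 21 mm above its foot.
- used_nozzle_mid (a point): Used gas nozzle, sooty black with grey spatter beads and a brown band at its foot, loose, upright, 28 mm in diameter and 72 mm high; not wanted in any kit, to be left where it stands among the stock. The point is its centre, 36 mm above its foot.
Not all that is in view belongs to the job. Leave any purple or turquoise look-alike of the part that bears brass_nozzle_mid alone.

How it is judged (in metres and radians):
At the end, for the whole second after the job is handed in: Every part is in its own tray, alone in a compartment (centre within 24 mm of the compartment's centre each way), on the floor (height within 5 mm), upright within 0.12 rad, at rest (under 0.01 m/s); collar and used nozzle within 30 mm of their starts (x of copper_nozzle_mid in the frame of blue_tray between -0.024 and 0.024 m and z of copper_nozzle_mid in the frame of blue_tray between 0.039 and 0.049 m and angle between each of copper_nozzle_mid, yellow_tips_mid, brass_nozzle_mid, red_tips_mid, diffuser_mid's own z axis and vertical below 0.12 rad and x of yellow_tips_mid in the frame of blue_tray between -0.024 and 0.024 m and z of yellow_tips_mid in the frame of blue_tray between 0.027 and 0.037 m and ((y of copper_nozzle_mid in the frame of blue_tray between -0.061 and -0.013 m and y of yellow_tips_mid in the frame of blue_tray between 0.013 and 0.061 m) or (y of copper_nozzle_mid in the frame of blue_tray between 0.013 and 0.061 m and y of yellow_tips_mid in the frame of blue_tray between -0.061 and -0.013 m)) and x of brass_nozzle_mid in the frame of green_tray between -0.024 and 0.024 m and z of brass_nozzle_mid in the frame of green_tray between 0.029 and 0.039 m and x of red_tips_mid in the frame of green_tray between -0.024 and 0.024 m and z of red_tips_mid in the frame of green_tray between 0.027 and 0.037 m and x of diffuser_mid in the frame of green_tray between -0.024 and 0.024 m and z of diffuser_mid in the frame of green_tray between 0.026 and 0.036 m and ((y of brass_nozzle_mid in the frame of green_tray between -0.098 and -0.05 m and y of red_tips_mid in the frame of green_tray between -0.024 and 0.024 m and y of diffuser_mid in the frame of green_tray between 0.05 and 0.098 m) or (y of brass_nozzle_mid in the frame of green_tray between -0.098 and -0.05 m and y of red_tips_mid in the frame of green_tray between 0.05 and 0.098 m and y of diffuser_mid in the frame of green_tray between -0.024 and 0.024 m) or (y of brass_nozzle_mid in the frame of green_tray between -0.024 and 0.024 m and y of red_tips_mid in the frame of green_tray between -0.098 and -0.05 m and y of diffuser_mid in the frame of green_tray between 0.05 and 0.098 m) or (y of brass_nozzle_mid in the frame of green_tray between -0.024 and 0.024 m and y of red_tips_mid in the frame of green_tray between 0.05 and 0.098 m and y of diffuser_mid in the frame of green_tray between -0.098 and -0.05 m) or (y of brass_nozzle_mid in the frame of green_tray between 0.05 and 0.098 m and y of red_tips_mid in the frame of green_tray between -0.098 and -0.05 m and y of diffuser_mid in the frame of green_tray between -0.024 and 0.024 m) or (y of brass_nozzle_mid in the frame of green_tray between 0.05 and 0.098 m and y of red_tips_mid in the frame of green_tray between -0.024 and 0.024 m and y of diffuser_mid in the frame of green_tray between -0.098 and -0.05 m)) and linear speed of each of copper_nozzle, brass_nozzle, yellow_tips, red_tips, diffuser below 0.01 m/s and distance of each of collar_mid, used_nozzle_mid from where it was at the start of the episode below 0.03 m); the robot touches nothing.
It fails at once if one of the two parts that are not wanted was shifted by more than 30 mm (distance of any of collar_mid, used_nozzle_mid from where it was at the start of the episode above 0.03 m).
It fails at once if a part was dropped, thrown or knocked over (moving faster than 0.7 m/s with no finger on it: a free fall of more than about 25 mm) ((contact force between the fingers and copper_nozzle below 0.05 N and linear speed of copper_nozzle above 0.7 m/s) or (contact force between the fingers and brass_nozzle below 0.05 N and linear speed of brass_nozzle above 0.7 m/s) or (contact force between the fingers and yellow_tips below 0.05 N and linear speed of yellow_tips above 0.7 m/s) or (contact force between the fingers and red_tips below 0.05 N and linear speed of red_tips above 0.7 m/s) or (contact force between the fingers and diffuser below 0.05 N and linear speed of diffuser above 0.7 m/s)).
It also fails if it takes over 144 s, if anything falls off the work surface, if the arm or the gripper's body presses on something with over 40 N, if the wrist force passes 120 N, or if a joint passes its speed limit or range.

## Working session

There is one attempt and no reset: what is moved stays moved. The work goes in short steps, Python scripts to look and compute and a shell command to move; the robot and the scene stay as the last step left them, time stands still between calls to the robot, and variables do not carry over. Pictures are saved under pics/ and viewed, and the job is handed in when it is done.

```bash
ls; mkdir -p pics
python3 - <<'E'
from bench import r, imaging
import cv2
s=r.sense(); print(s['time'],s['tool_pos'],s['tcp_rot'],s['finger_gap'],r.grip_depth)
for n in ("scene","top"):
    i=imaging.snapshot(n); cv2.imwrite(f'pics/{n}0.png',i[:,:,::-1])
    c=imaging.camera_info(n); print(n,c)
E
```

```text
pics
0.0 [ 181.0877367  -571.35069284  192.33188609] [-1.79892873e+02 -9.26828552e-03  1.75789869e+01] 85.33363440527495 18.700000000000003
scene {'camera_matrix': array([[429.87098894,   0.        , 318.0390364 ],
       [  0.        , 429.87098894, 193.17500906],
       [  0.        ,   0.        ,   1.        ]]), 'R': array([[ 0.7223424 ,  0.69153169,  0.00232021],
       [ 0.51974418, -0.5406817 , -0.66145996],
       [-0.45616603,  0.47900649, -0.74997689]]), 't': array([-361.33226334, -231.65800331, 1136.37025387])}
top {'camera_matrix': array([[403.79202044,   0.        , 324.63707006],
       [  0.        , 403.79202044, 199.85403619],
       [  0.        ,   0.        ,   1.        ]]), 'R': array([[ 7.47161901e-03, -9.99971638e-01,  9.47343476e-04],
       [-9.86935051e-01, -7.52668418e-03, -1.60942704e-01],
       [ 1.60945269e-01,  2.67536081e-04, -9.86963297e-01]]), 't': array([-16.29614659, 490.52657498, 787.5834557 ])}
```

View pics/scene0.png

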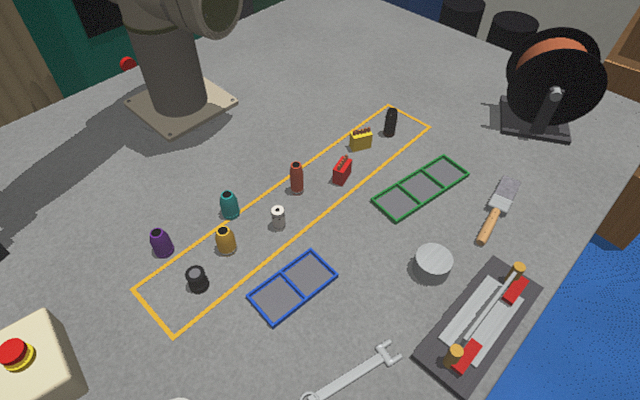

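View pics/top0.png

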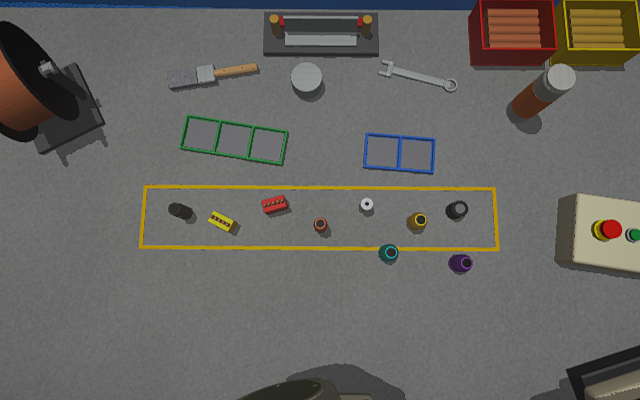

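The two views agree on the candidates. Pixel positions are from the top view:
- **Brass nozzle:** golden at (418,221). The turquoise (389,253) and purple (460,263) look-alikes are not wanted.
- **Copper nozzle:** (320,224). The used nozzle is the black one at (180,210).
- **Tip blocks:** yellow at (222,221) and red at (274,204).
- **Diffuser:** white at (367,205). The collar is black at (457,210), and the grey disc at (306,80) is clutter.
- **Trays:** green at (234,140) and blue at (399,153).

Next is a close crop to check these choices.

```bash
python3 - <<'E'
import cv2,numpy as np
t=cv2.imread('pics/top0.png'); s=cv2.imread('pics/scene0.png')
a=cv2.resize(t[185:275,150:310],None,fx=5,fy=5,interpolation=cv2.INTER_CUBIC)[:300]
b=cv2.resize(t[185:245,310:470],None,fx=5,fy=5,interpolation=cv2.INTER_CUBIC)
cv2.imwrite('pics/crop1.png',np.vstack([a,b])[:600])
E
cat > h.py <<'E'
import numpy as np, cv2
from bench import r, imaging
def ray(c,uv):
    K,R,t=np.array(c['camera_matrix']),np.array(c['R']),np.array(c['t'])
    d=R.T@np.linalg.inv(K)@np.array([uv[0],uv[1],1.]); return -R.T@t,d
def onplane(c,uv,z):
    o,d=ray(c,uv); return o+d*(z-o[2])/d[2]
def proj(c,X):
    p=np.array(c['camera_matrix'])@(np.array(c['R'])@np.array(X,float)+np.array(c['t'])); return p[:2]/p[2]
E
python3 - <<'E'
from h import *
t=cv2.imread('pics/top0.png'); h=cv2.cvtColor(t,cv2.COLOR_BGR2HSV); c=imaging.camera_info('top')
rng={'green':((45,100,40),(80,255,255)),'blue':((105,120,60),(125,255,255)),'yellow':((22,150,60),(32,255,255)),'red':((0,160,60),(6,255,255)),'copper':((3,80,40),(14,200,255)),'brass':((15,100,60),(24,255,255)),'white':((0,0,170),(180,40,255))}
for k,(lo,hi) in rng.items():
    m=cv2.inRange(h,lo,hi)
    if k=='red': m|=cv2.inRange(h,(172,160,60),(180,255,255))
    cs,_=cv2.findContours(m,cv2.RETR_EXTERNAL,cv2.CHAIN_APPROX_NONE)
    for q in cs:
        a=cv2.contourArea(q)
        if a<40: continue
        x,y,w,hh=cv2.boundingRect(q)
        if not(110<y<270 and 130<x<500) or w>250: continue
        print(k,a,(x,y,w,hh),cv2.minAreaRect(q))
        if k in('green','blue'):
            P=np.array([onplane(c,p,12)[:2] for p in cv2.boxPoints(cv2.minAreaRect(q))])
            print(P.round(1).tolist(),cv2.minAreaRect(P.astype(np.float32)))
E
```

```text
green 3523.0 (179, 114, 109, 51) ((233.05760192871094, 139.14878845214844), (104.7978744506836, 35.34785079956055), 9.30993938446045)
[[606.1, 304.4], [685.4, 297.0], [648.4, 69.2], [570.2, 79.8]] ((627.79736328125, 188.40066528320312), (232.72262573242188, 79.43920135498047), 80.90471649169922)
blue 2414.0 (363, 132, 73, 42) ((399.2767333984375, 152.56753540039062), (70.99297332763672, 35.73471450805664), 4.969740867614746)
[[566.6, -93.1], [646.3, -100.4], [633.6, -254.0], [554.2, -244.4]] ((600.0858154296875, -173.53384399414062), (154.8784942626953, 80.0268325805664), 85.26258087158203)
yellow 103.5 (415, 214, 12, 12) ((420.5, 219.5), (11.0, 11.0), 90.0)
yellow 184.0 (208, 211, 30, 22) ((222.40003967285156, 221.7000274658203), (27.280029296875, 12.521980285644531), 26.56505012512207)
red 158.5 (262, 195, 25, 18) ((273.6980895996094, 203.44338989257812), (12.22508716583252, 23.351293563842773), 74.05460357666016)
copper 142.0 (314, 218, 13, 15) ((320.0, 225.0), (14.0, 12.0), 90.0)
brass 95.5 (283, 246, 97, 5) ((331.0, 248.0), (4.0, 96.0), 90.0)
brass 44.5 (228, 221, 10, 12) ((232.00003051757812, 226.50003051757812), (5.813776969909668, 11.627553939819336), 26.56505012512207)
brass 126.5 (407, 213, 20, 18) ((416.50006103515625, 221.50003051757812), (16.970561981201172, 18.384775161743164), 45.0)
brass 806.0 (301, 186, 199, 66) ((400.0213928222656, 217.77188110351562), (198.7379608154297, 64.50125885009766), 0.7073193788528442)
brass 389.0 (138, 185, 117, 64) ((196.0, 216.5), (63.0, 116.0), 90.0)
white 89.0 (361, 198, 12, 12) ((366.5, 203.0), (10.60660171508789, 10.60660171508789), 45.0)
```

View pics/crop1.png

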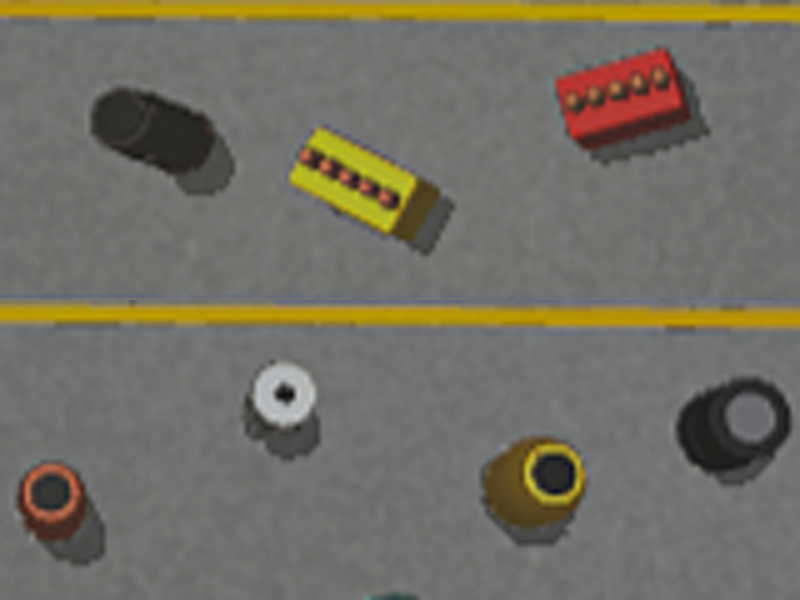

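The crop confirms the choice: the golden ring is at (420,219), the copper ring at (320,223), and the red and yellow blocks show five tips each. Next I cast rays onto each top-face height and cross-check in the scene view.

Run:
```python
from h import *
c=imaging.camera_info('top'); cs=imaging.camera_info('scene')
f=lambda p:((p[0]+.5)/5-.5+(310 if p[2] else 150),(p[1]-(300 if p[2] else 0)+.5)/5-.5+185)
img=cv2.imread('pics/scene0.png'); big=cv2.resize(img[80:320,120:440],None,fx=2.5,fy=2.5,interpolation=cv2.INTER_CUBIC)
for n,p,z in [('copper',(51,492,1),80),('brass',(554,474,1),60),('diff',(285,394,1),54),('collar',(750,415,1),42),('used',(123,117,0),72)]:
    X=onplane(c,f(p),z); u=proj(cs,X); print(n,X.round(1),u.round(1))
    cv2.drawMarker(big,tuple(int(v) for v in ((u-[120,80])*2.5)),(255,0,255),0,10,1)
    u=proj(cs,[X[0],X[1],0]); cv2.drawMarker(big,tuple(int(v) for v in ((u-[120,80])*2.5)),(0,255,0),0,10,1)
for n,cor in [('yellow',[(318,127),(419,183),(391,235),(290,180)]),('red',[(557,80),(667,48),(688,102),(580,138)])]:
    P=np.array([onplane(c,f((*q,0)),44)[:2] for q in cor]); m=P.mean(0)
    e=[np.linalg.norm(P[i]-P[(i+1)%4]) for i in range(4)]
    d=P[1]-P[0]+P[2]-P[3]; print(n,m.round(1),np.round(e,1),'long-axis yaw',np.degrees(np.arctan2(d[1],d[0])))
    for q in P:
        u=proj(cs,[*q,44]); cv2.drawMarker(big,tuple(int(v) for v in ((u-[120,80])*2.5)),(255,0,255),0,8,1)
cv2.imwrite('pics/chk.png',big)
s=r.sense();print(s['tool_pos'],s['tcp_rot'])
cw=imaging.camera_info('wrist');R=np.array(cw['R']);print(-R.T@np.array(cw['t']),R)
```

```text
copper [438.7  -3.6  80. ] [295.1 166.3]
brass [ 449.5 -202.8   60. ] [221.8 232.3]
diff [481.7 -97.   54. ] [276.4 211.5]
collar [ 476.4 -287.7   42. ] [194.2 275.6]
used [466.9 282.2  72. ] [391.3 112.2]
yellow [445.4 197.5] [47.6 23.5 47.2 24. ] long-axis yaw -117.93079550837186
red [482.7  90. ] [46.5 24.  46.  25.8] long-axis yaw -71.94407336416555
[ 181.10485861 -571.45470773  192.44901073] [-1.79907030e+02 -8.36295871e-03  1.75762300e+01]
[ 253.02648799 -548.61245913  372.63693593] [[ 0.30206656 -0.95328484 -0.00195159]
 [-0.91035972 -0.28907112  0.29611327]
 [-0.28284444 -0.08766927 -0.95515084]]
```

View pics/chk.png

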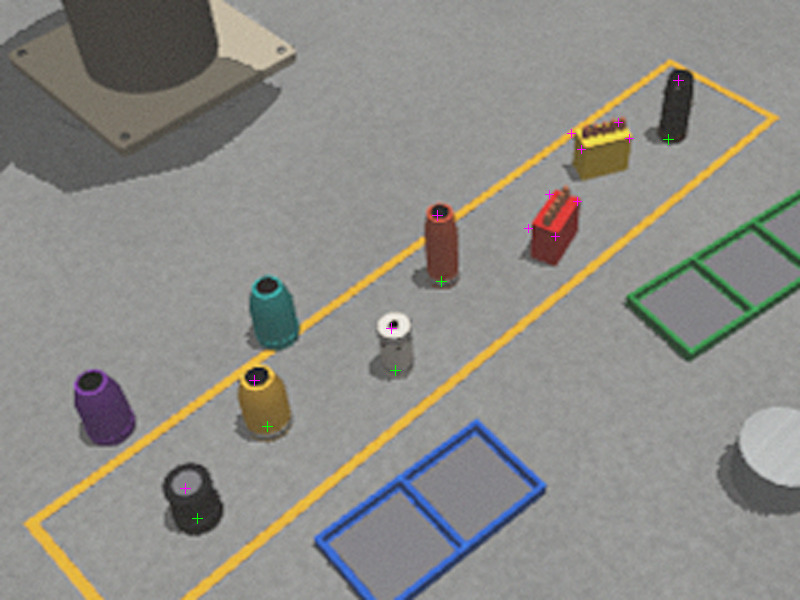

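Both views agree to about 2 mm, and the block faces measure 47×24 mm against the nominal 48×26 mm. The trays measure about 154×80 mm and 230×79 mm. Next I refine the positions by averaging the two views, then write a helper that works out deltas in tool axes.

```bash
cat >> h.py <<'E'
from scipy.spatial.transform import Rotation as Ro
def go(x,y,z,yaw):
    s=r.sense(); p=np.array(s['tool_pos']); R=Ro.from_euler('xyz',s['tcp_rot'],degrees=True)
    T=Ro.from_euler('xyz',[180,0,yaw],degrees=True)
    d=R.inv().apply(np.array([x,y,z])-p)/10; v=(R.inv()*T).as_rotvec(degrees=True)
    if v[2]>90 or v[2]<-90: print('big turn: alt yaw',yaw+180,yaw-180)
    print('t',round(s['time'],2),'p',p.round(1),'rot',np.round(s['tcp_rot'],1),'gap',round(s['finger_gap'],1),'F',np.round(s['ft_force'],1)); print('d cm',d.round(2),'turn',v.round(1),'rows',np.ceil(max(np.linalg.norm(d)/5,np.linalg.norm(v)/8.59)))
E
python3 - <<'E'
from h import *
c=imaging.camera_info('top'); cs=imaging.camera_info('scene')
for n,X,b in [('copper',[438.7,-3.6,80],(440,211)),('brass',[449.5,-202.8,60],(257,374)),('diff',[481.7,-97,54],(393,325))]:
    u=((b[0]+.5)/2.5-.5+120,(b[1]+.5)/2.5-.5+80); Y=onplane(cs,u,X[2]); print(n,Y.round(1),((Y+X)/2).round(1))
for n,o,yaw,ys in [('blue',(600,-173.5),-4.7,(-37,37)),('green',(627.8,188.4),-9.1,(-74,0,74))]:
    a=np.radians(yaw)
    for y in ys: print(n,y,np.round([o[0]-np.sin(a)*y,o[1]+np.cos(a)*y],1))
    # scene check
h=cv2.cvtColor(cv2.imread('pics/scene0.png'),cv2.COLOR_BGR2HSV)
for n,lo,hi in [('green',(45,100,40),(80,255,255)),('blue',(105,120,60),(125,255,255))]:
    m=cv2.inRange(h,lo,hi); q=[k for k in cv2.findContours(m,0,cv2.CHAIN_APPROX_NONE)[0] if cv2.contourArea(k)>800 and cv2.boundingRect(k)[0]<400 and cv2.boundingRect(k)[0]>200]
    for k in q:
        P=np.array([onplane(cs,p[0],12)[:2] for p in k],np.float32); print(n,cv2.minAreaRect(P))
go(450,-203,130,85)
E
```

```text
copper [435.    1.8  80. ] [436.9  -0.9  80. ]
brass [ 444.9 -197.5   60. ] [ 447.2 -200.2   60. ]
diff [479.  -93.3  54. ] [480.4 -95.1  54. ]
blue -37 [ 597.  -210.4]
blue 37 [ 603.  -136.6]
green -74 [616.1 115.3]
green 0 [627.8 188.4]
green 74 [639.5 261.5]
green ((628.1226196289062, 191.2330322265625), (228.22315979003906, 81.78968811035156), 80.87674713134766)
blue ((600.3792724609375, -170.52951049804688), (153.44740295410156, 81.45267486572266), 85.28890991210938)
t 0.1 p [ 181.1 -571.5  192.4] rot [-179.9   -0.    17.6] gap 85.4 F [ 0.3 -0.9  0.3]
d cm [ 36.76 -27.     6.29] turn [ -0.1  -0.1 -67.4] rows 10.0
```

```bash
python3 -m creep '9 -7 1.5 0 0 -17 7; 18 -13.5 3 0 0 -34 7; 27 -20 4.5 0 0 -50 7; 36.5 -27 6 0 0 -67 7; 36.5 -27 6 0 0 -67 7; 36.5 -27 6 0 0 -67 7; 36.5 -27 6 0 0 -67 7; 36.5 -27 6 0 0 -67 7; 36.5 -27 6 0 0 -67 7; 36.5 -27 6 0 0 -67 7; 36.5 -27 6 0 0 -67 7; 36.5 -27 6 0 0 -67 7; 36.5 -27 6 0 0 -67 7; 36.5 -27 6 0 0 -67 7' 50
python3 - <<'E'
from h import *
c=imaging.camera_info('wrist'); i=imaging.snapshot('wrist')[:,:,::-1].copy()
cv2.imwrite('pics/w1.png',i)
for n,X in [('a',[449.5,-202.8,60]),('b',[447.2,-200.2,60]),('c',[444.9,-197.5,60]),('d',[480.4,-95.1,54])]: print(n,proj(c,X).round(1))
go(448,-200,13,85)
E
```

```text
time: 1.5
tool_pos: [446.9, -205.1, 133.1]
tcp_rot: [-180.0, -0.1, 84.4]
ft_force: [0.5, 0.1, 0.2]
finger_gap: 69.7
a [322.2 193. ]
b [319.  190.1]
c [315.8 187.1]
d [351.2  41.9]
t 1.55 p [ 447.  -204.9  133.1] rot [-1.80e+02 -1.00e-01  8.45e+01] gap 69.6 F [ 0.5  0.3 -0.7]
d cm [ 0.48  0.06 12.01] turn [-0.  -0.1 -0.5] rows 3.0
```

View pics/w1.png

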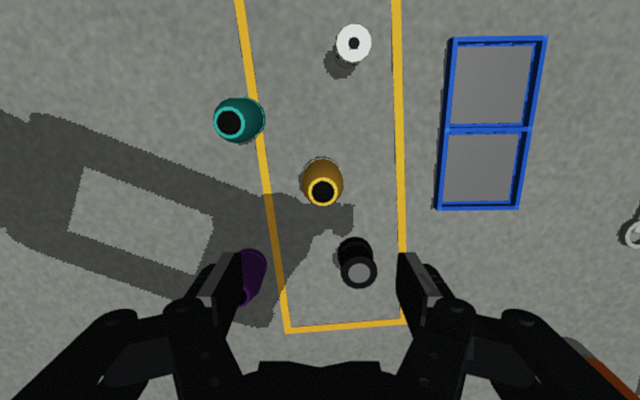

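The wrist view shows the brass ring at (322,191.5) and the diffuser hole at (354,43). That puts the brass nozzle at (449,−202). I'll descend there now.

```bash
python3 -m creep '0.15 0.2 3 0 0 0 7; 0.3 0.2 6 0 0 0 7; 0.3 0.2 9 0 0 0 7; 0.3 0.2 11 0 0 0 7; 0.3 0.2 12 0 0 0 7; 0.3 0.2 12 0 0 0 7; 0.3 0.2 12 0 0 0 7; 0.3 0.2 12 0 0 0 2.5; 0.3 0.2 12 0 0 0 2.5; 0.3 0.2 12 0 0 0 2.5; 0.3 0.2 12 0 0 0 2.5; 0.3 0.2 12 0 0 0 2.5;  0.3 0.2 12 0 0 0 2.5;  0.3 0.2 12 0 0 0 2.5' 50
python3 - <<'E'
from h import *
go(616,116,80,81)
E
```

```text
time: 2.95
tool_pos: [450.2, -202.4, 14.2]
tcp_rot: [179.9, -0.0, 84.5]
ft_force: [-0.2, 0.5, 5.8]
finger_gap: 25.4
t 2.95 p [ 450.2 -202.4   14.2] rot [179.9  -0.   84.5] gap 25.4 F [-0.2  0.5  5.8]
d cm [33.3  13.44 -6.54] turn [ 0.1 -0.   3.5] rows 8.0
```

The gap is 25.4 mm, not 36 mm, so I need to look before lifting.

Run:
```python
from h import *
i=imaging.snapshot('wrist')[:,:,::-1]; cv2.imwrite('pics/w2.png',i)
i=imaging.snapshot('scene')[:,:,::-1]; cv2.imwrite('pics/s2.png',cv2.resize(i[150:350,130:390],None,fx=3,fy=3)[:600])
```

```text
(no output)
```

View pics/w2.png

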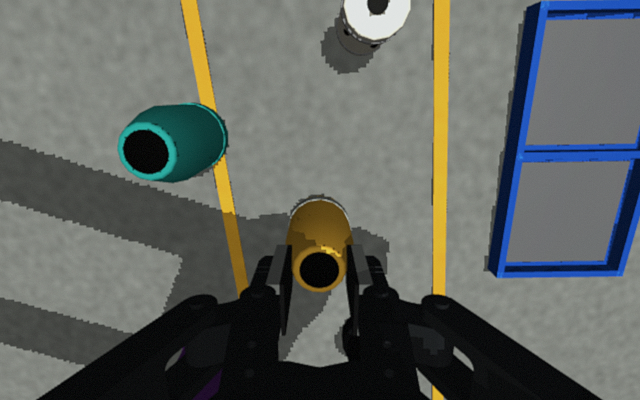

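View pics/s2.png

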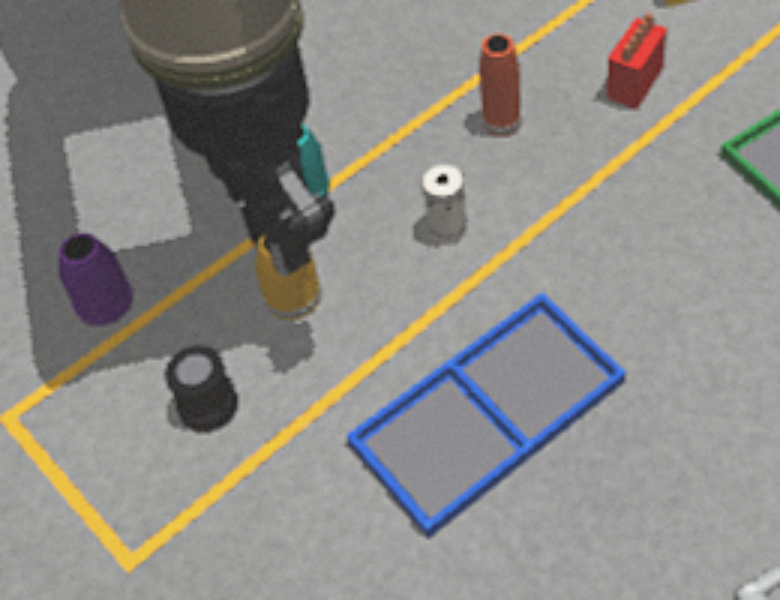

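Run:
```python
from h import *
c=imaging.camera_info('wrist'); cs=imaging.camera_info('scene')
s=r.sense(); print(s['tool_pos'],s['ft_force'],s['finger_gap'])
print(onplane(c,(320,270),60), onplane(c,(320,270),66))
print('ring expected',proj(c,[449,-202,60]), 'tcp',proj(c,s['tool_pos']))
i=cv2.imread('pics/w2.png'); cv2.imwrite('pics/w2c.png',cv2.resize(i[180:350,230:410],None,fx=3.5,fy=3.5,interpolation=cv2.INTER_CUBIC)[:600])
```

```text
[ 450.13734648 -202.3973218    14.1740652 ] [-0.58353073  0.42984509  5.64493502] 25.63701297170469
[ 450.43794031 -201.88365335   60.        ] [ 450.73546529 -198.5443073    66.        ]
ring expected [316.86253855 270.50281   ] tcp [319.27481493 231.72363284]
```

View pics/w2c.png

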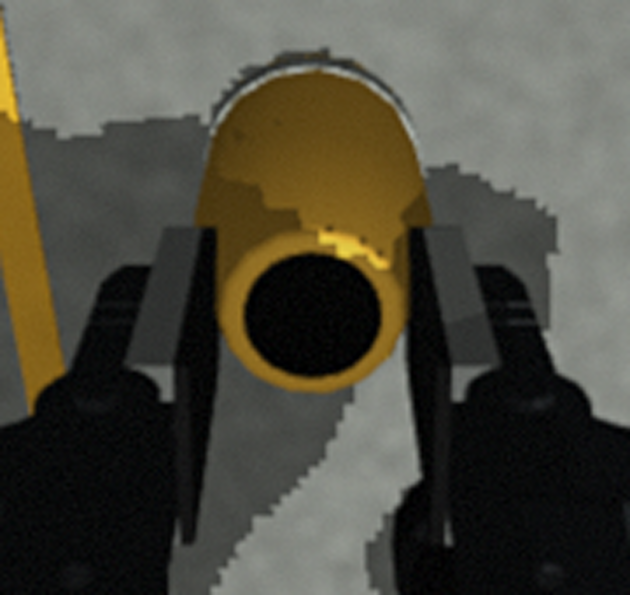

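Run:
```python
from h import *
cs=imaging.camera_info('scene'); c=imaging.camera_info('wrist')
for z in (10,18,26,34,42,50): print(z,'scene crop px',((proj(cs,[450+13+4,-202,z])-[130,150])*3).round(), 'nozzle front',((proj(cs,[450+13,-215,z])-[130,150])*3).round(), 'wrist pad edge R/L',[((proj(c,[450+s*12.7,-191.4,z])-[230,180])*3.5).round() for s in (1,-1)])
print('wrist18',[[((proj(c,[450+s*18,-191.4,z])-[230,180])*3.5).round() for s in (1,-1)] for z in (18,35,50)])
i=cv2.imread('pics/s2.png'); cv2.imwrite('pics/s2c.png',cv2.resize(i[180:400,170:390],None,fx=2.7,fy=2.7,interpolation=cv2.INTER_CUBIC))
```

```text
10 scene crop px [306. 308.] nozzle front [286. 317.] wrist pad edge R/L [array([381., 104.]), array([230., 118.])]
18 scene crop px [305. 301.] nozzle front [284. 310.] wrist pad edge R/L [array([384., 120.]), array([227., 135.])]
26 scene crop px [303. 294.] nozzle front [282. 303.] wrist pad edge R/L [array([387., 138.]), array([223., 153.])]
34 scene crop px [301. 287.] nozzle front [280. 296.] wrist pad edge R/L [array([390., 157.]), array([219., 172.])]
42 scene crop px [299. 280.] nozzle front [278. 288.] wrist pad edge R/L [array([394., 178.]), array([215., 194.])]
50 scene crop px [297. 272.] nozzle front [276. 281.] wrist pad edge R/L [array([398., 201.]), array([211., 218.])]
wrist18 [[array([417., 117.]), array([194., 138.])], [array([427., 156.]), array([183., 178.])], [array([437., 197.]), array([172., 221.])]]
```

View pics/s2c.png

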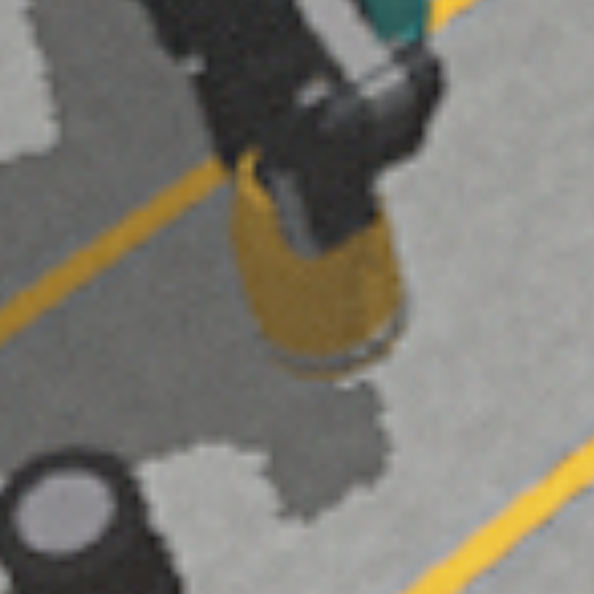

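Run:
```python
from h import *
c=imaging.camera_info('wrist'); K=np.array(c['camera_matrix']); print(K)
s=r.sense(); p=np.array(s['tool_pos']); R=Ro.from_euler('xyz',s['tcp_rot'],degrees=True)
for gap in (70,25.4):
  for z in (0,-13,-25,-35,-45):
    print(gap,z,[proj(c,p+R.apply([dx,sg*gap/2,z])).round(0).tolist() for dx in (11,-11) for sg in (1,-1)])
for z in (60,):
  print('ring left-right',proj(c,[450-12,-202,z]),proj(c,[450+12,-202,z]))
```

```text
[[332.79682647   0.         318.87224688]
 [  0.         332.79682647 199.03424025]
 [  0.           0.           1.        ]]
70 0 [[380.0, 214.0], [258.0, 214.0], [378.0, 249.0], [260.0, 249.0]]
70 -13 [[384.0, 222.0], [254.0, 222.0], [382.0, 259.0], [256.0, 259.0]]
70 -25 [[389.0, 231.0], [250.0, 231.0], [386.0, 270.0], [252.0, 270.0]]
70 -35 [[393.0, 239.0], [246.0, 239.0], [390.0, 280.0], [248.0, 280.0]]
70 -45 [[398.0, 248.0], [241.0, 248.0], [395.0, 291.0], [244.0, 291.0]]
25.4 0 [[341.0, 214.0], [297.0, 214.0], [341.0, 249.0], [298.0, 249.0]]
25.4 -13 [[343.0, 222.0], [296.0, 222.0], [342.0, 259.0], [296.0, 259.0]]
25.4 -25 [[345.0, 231.0], [294.0, 231.0], [344.0, 270.0], [295.0, 270.0]]
25.4 -35 [[346.0, 239.0], [293.0, 239.0], [345.0, 280.0], [294.0, 280.0]]
25.4 -45 [[348.0, 248.0], [291.0, 248.0], [347.0, 291.0], [292.0, 291.0]]
ring left-right [292.72935389 272.59717479] [345.51082762 268.01660817]
```

The images show the fingertips about 40 mm behind the stated TCP, so the pads are on the cone near the top of the nozzle. I'll open gently, rise, and measure the real fingertip position with the scene and wrist cameras.

```bash
python3 -m creep '0 0 0 0 0 0 4; 0 0 0 0 0 0 5; 0 0 0 0 0 0 6; 0 0 0 0 0 0 6; 0 0 -3 0 0 0 6; 0 0 -6 0 0 0 6; 0 0 -10 0 0 0 4; 0 0 -15 0 0 0 2.5; 0 0 -15 0 0 0 2.5; 0 0 -15 0 0 0 2.5; 0 0 -15 0 0 0 2.5; 0 0 -15 0 0 0 2.5'
python3 - <<'E'
from h import *
s=r.sense(); p=np.array(s['tool_pos']); print(p,s['finger_gap'],s['ft_force'])
cs=imaging.camera_info('scene'); i=imaging.snapshot('scene')[:,:,::-1].copy(); j=imaging.snapshot('wrist')[:,:,::-1].copy()
big=cv2.resize(i[60:260,130:330],None,fx=3,fy=3,interpolation=cv2.INTER_CUBIC)
for z in range(0,100,10):
    u=(proj(cs,p+[0,0,z])-[130,60])*3; cv2.circle(big,tuple(int(v) for v in u),2,(255,0,255),-1)
cv2.imwrite('pics/s3.png',big); cv2.imwrite('pics/w3.png',j)
E
```

```text
time: 4.25
tool_pos: [448.8, -201.9, 162.3]
tcp_rot: [-179.9, -0.1, 84.5]
ft_force: [-0.0, -1.2, -0.9]
finger_gap: 24.9
[ 448.84454234 -201.85896792  162.25314201] 24.913004459228134 [-0.00326943 -1.18283627 -0.8547984 ]
```

View pics/s3.png

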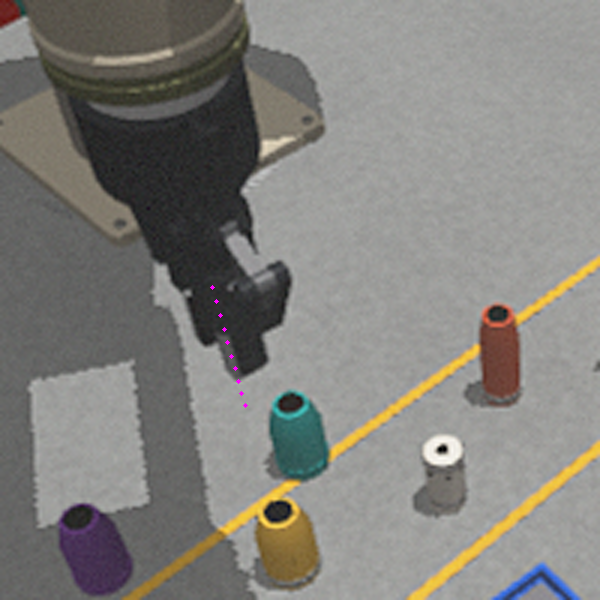

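View pics/w3.png

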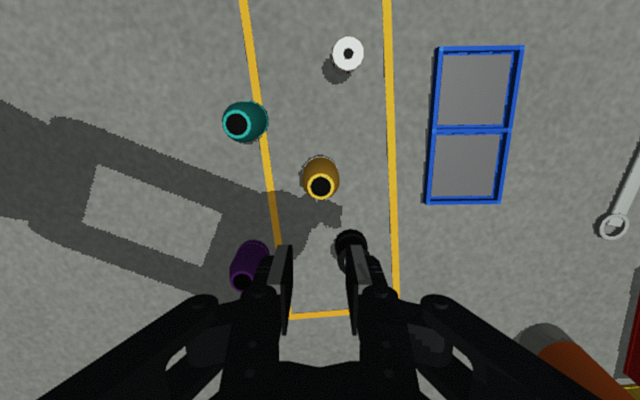

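The fingertips sit about 40 mm behind the reported TCP, and both cameras agree, with no lateral offset. The rest of the gripper looks as described, just shifted back by the same amount. So I go about 40 mm deeper, aiming for tips at about z = 15, in stages with force checks.

```bash
python3 -m creep '0 0 3 0 0 0 6; 0 0 6 0 0 0 6; 0 0 10 0 0 0 6; 0 0 14 0 0 0 6; 0 0 15 0 0 0 6; 0 0 15.8 0 0 0 6; 0 0 16.5 0 0 0 6; 0 0 16.5 0 0 0 6'
python3 - <<'E'
from h import *
go(449,-202,-26,84.5)
i=imaging.snapshot('scene')[:,:,::-1].copy()
cv2.imwrite('pics/s4.png',cv2.resize(i[170:290,160:310],None,fx=4,fy=4,interpolation=cv2.INTER_CUBIC))
E
```

```text
time: 5.15
tool_pos: [449.5, -202.0, -1.7]
tcp_rot: [-180.0, -0.1, 84.5]
ft_force: [-0.5, -0.1, 0.6]
finger_gap: 60.0
t 5.15 p [ 449.5 -202.    -1.7] rot [-1.80e+02 -1.00e-01  8.45e+01] gap 60.0 F [-0.5 -0.1  0.6]
d cm [-0.   -0.05  2.43] turn [-0.  -0.1 -0. ] rows 1.0
```

View pics/s4.png

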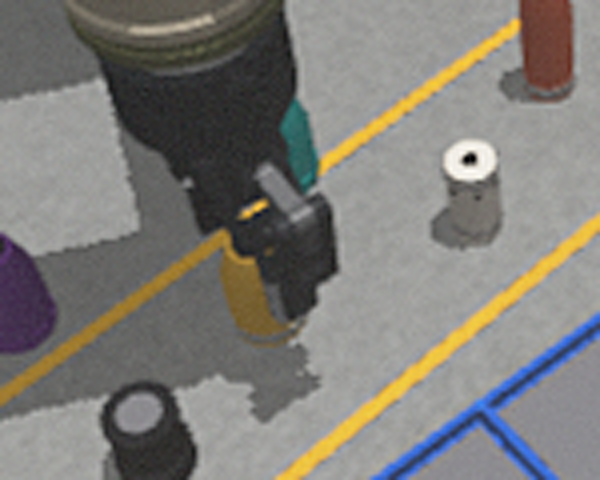

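At a reported z of −1.7 there is no contact and the tips are clearly above the bench. I'll go 2 cm lower and close.

```bash
python3 -m creep '0 0 0.8 0 0 0 6; 0 0 1.6 0 0 0 6; 0 0 2.2 0 0 0 6; 0 0 2.2 0 0 0 6; 0 0 2.2 0 0 0 4.5; 0 0 2.2 0 0 0 2.5; 0 0 2.2 0 0 0 2.5; 0 0 2.2 0 0 0 2.5; 0 0 2.2 0 0 0 2.5; 0 0 2.2 0 0 0 2.5; 0 0 2.2 0 0 0 2.5; 0 0 2.2 0 0 0 2.5' 50
```

```text
time: 6.4
tool_pos: [450.2, -202.4, -22.9]
tcp_rot: [179.9, -0.0, 84.5]
ft_force: [0.5, 0.5, 4.5]
finger_gap: 34.5
```

```bash
python3 -m creep '0 0 -0.5 0 0 0 2.5; 0 0 -1.5 0 0 0 2.5; 0 0 -3 0 0 0 2.5; 0 0 -5 0 0 0 2.5; 0 0 -5 0 0 0 2.5; 0 0 -5 0 0 0 2.5'
python3 - <<'E'
from h import *
i=imaging.snapshot('scene')[:,:,::-1].copy()
a=cv2.resize(i[150:290,160:310],None,fx=4,fy=4,interpolation=cv2.INTER_CUBIC)
cv2.imwrite('pics/s5.png',a); cv2.imwrite('pics/w5.png',imaging.snapshot('wrist')[:,:,::-1])
go(616,116,60,81)
E
```

```text
time: 7.0
tool_pos: [450.5, -202.7, 27.5]
tcp_rot: [179.9, -0.0, 84.5]
ft_force: [0.1, -0.4, -1.6]
finger_gap: 34.3
t 7.1 p [ 449.4 -202.    26.2] rot [-1.80e+02 -1.00e-01  8.45e+01] gap 34.3 F [-0.1  0.7 -1.3]
d cm [33.27 13.51 -3.34] turn [-0.  -0.1  3.5] rows 8.0
```

View pics/s5.png

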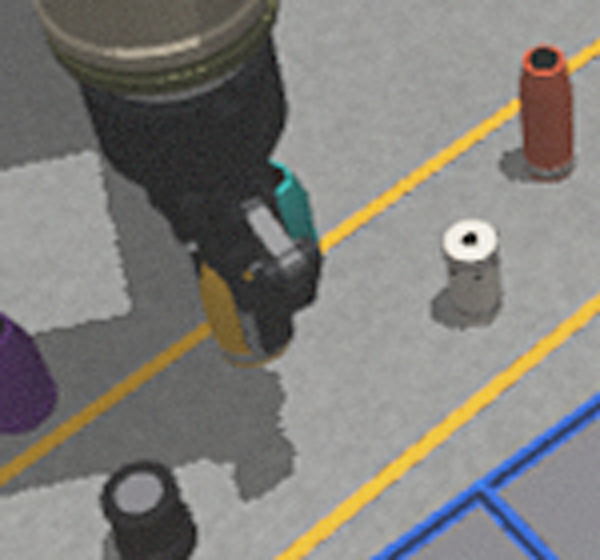

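View pics/w5.png

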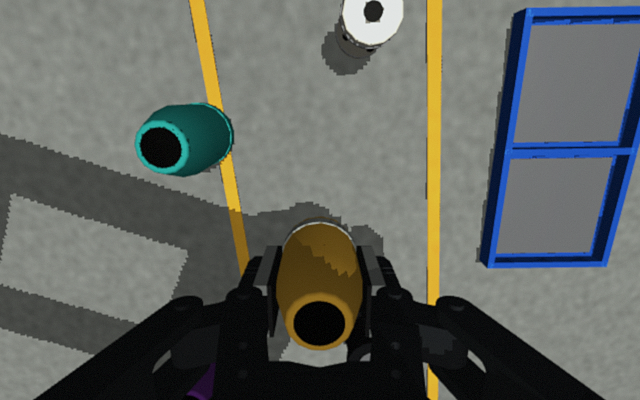

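The brass nozzle is gripped and lifted. Moving it to the green tray's −74 compartment.

```bash
python3 -m creep '0 0 -3 0 0 0 2.5; 1 0.5 -6 0 0 0 2.5; 3 1.2 -7.5 0 0 1 2.5; 6 2.4 -7.5 0 0 1 2.5; 9 3.7 -7.5 0 0 1 2.5; 12 4.9 -7.5 0 0 1 2.5; 15 6.1 -7.5 0 0 2 2.5; 18 7.3 -7.5 0 0 2 2.5; 21 8.5 -7.5 0 0 2 2.5; 24 9.8 -7.5 0 0 3 2.5; 27 11 -7.5 0 0 3 2.5; 30 12.2 -7.5 0 0 3.5 2.5; 32 13 -7.5 0 0 3.5 2.5; 33.3 13.5 -7.5 0 0 3.5 2.5; 33.3 13.5 -6 0 0 3.5 2.5; 33.3 13.5 -4 0 0 3.5 2.5; 33.3 13.5 -2 0 0 3.5 2.5; 33.3 13.5 -2 0 0 3.5 2.5'
python3 - <<'E'
from h import *
c=imaging.camera_info('wrist')
i=imaging.snapshot('wrist')[:,:,::-1].copy();cv2.imwrite('pics/w6.png',i)
go(616,116,-17.5,81)
E
```

```text
time: 8.9
tool_pos: [611.8, 114.7, 41.1]
tcp_rot: [-179.5, 0.1, 80.9]
ft_force: [0.2, -0.7, -1.4]
finger_gap: 34.4
t 8.95 p [613.2 114.9  43.3] rot [-179.7    0.    80.9] gap 34.5 F [ 0.8 -0.3 -0.9]
d cm [0.15 0.3  6.08] turn [-0.3  0.  -0.1] rows 2.0
```

View pics/w6.png

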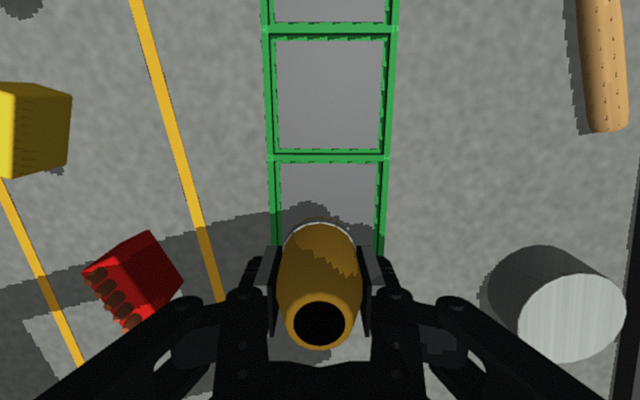

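```bash
python3 -m creep '0.1 0.2 1.5 0 0 0 2.5; 0.15 0.3 3 0 0 0 2.5; 0.15 0.3 4.5 0 0 0 2.5; 0.15 0.3 5.3 0 0 0 2.5; 0.15 0.3 5.7 0 0 0 2.5; 0.15 0.3 5.9 0 0 0 2.5; 0.15 0.3 6 0 0 0 2.5; 0.15 0.3 6 0 0 0 2.5; 0.15 0.3 6 0 0 0 2.5'
python3 - <<'E'
from h import *
c=imaging.camera_info('wrist')
i=imaging.snapshot('wrist')[:,:,::-1].copy();cv2.imwrite('pics/w7.png',i)
print(proj(c,[616,116,64]))
i=imaging.snapshot('scene')[:,:,::-1].copy()
cv2.imwrite('pics/s7.png',cv2.resize(i[100:240,350:500],None,fx=4,fy=4,interpolation=cv2.INTER_CUBIC))
go(616,116,-17.5,81)
E
```

```text
time: 9.85
tool_pos: [616.5, 116.1, -16.0]
tcp_rot: [-179.7, 0.0, 80.9]
ft_force: [0.2, -0.3, -1.2]
finger_gap: 34.3
[316.84712488 319.86769541]
t 9.95 p [616.4 116.1 -16.1] rot [-179.7    0.    80.9] gap 34.4 F [ 0.2  0.2 -1.3]
d cm [-0.01 -0.04  0.14] turn [-0.3  0.  -0.1] rows 1.0
```

View pics/s7.png

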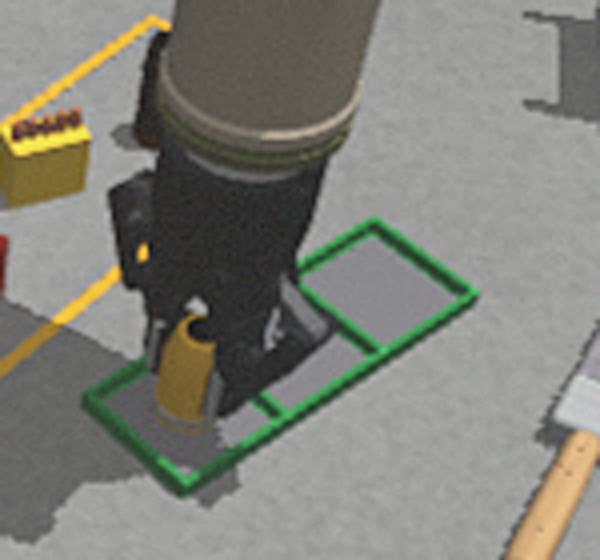

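The nozzle is centred over the compartment and just above the floor. Lower 2–3 mm and release.

```bash
python3 -m creep '0 0 0.1 0 0 0 2.5; 0 0 0.2 0 0 0 2.5; 0 0 0.25 0 0 0 2.5; 0 0 0.25 0 0 0 2.5'; python3 -m creep '0 0 0 0 0 0 4; 0 0 0 0 0 0 4.5; 0 0 0 0 0 0 5; 0 0 0 0 0 0 6; 0 0 0 0 0 0 6; 0 0 -2 0 0 0 6; 0 0 -5 0 0 0 6; 0 0 -9 0 0 0 6; 0 0 -12 0 0 0 6; 0 0 -14 0 0 0 6; 0 0 -14 0 0 0 6'
python3 - <<'E'
from h import *
i=imaging.snapshot('wrist')[:,:,::-1].copy();cv2.imwrite('pics/w8.png',i)
c=imaging.camera_info('wrist')
for n,X in [('brass',[616,116,64]),('red',[482.7,90,44]),('red+',[482,92,44]),('yel',[445.4,197.5,44])]: print(n,proj(c,X).round(1))
go(482,91,60,108)
go(482,91,60,-72)
E
```

```text
time: 10.35
tool_pos: [616.3, 116.0, -18.7]
tcp_rot: [-179.7, 0.0, 80.9]
ft_force: [0.1, -0.1, -1.2]
finger_gap: 34.5
time: 11.45
tool_pos: [619.9, 116.2, 126.0]
tcp_rot: [179.9, -0.1, 80.9]
ft_force: [0.3, -0.6, 0.4]
finger_gap: 60.3
brass [316.1 201.8]
red [167.3 246.7]
red+ [165.9 244.7]
yel [ 79.6 127.2]
t 11.5 p [618.5 116.1 123.3] rot [-179.9   -0.    80.9] gap 60.0 F [-0.1  0.4 -0.2]
d cm [ -4.64 -13.08   6.35] turn [ -0.1  -0.1 -27.1] rows 4.0
big turn: alt yaw 108 -252
t 11.5 p [618.5 116.1 123.3] rot [-179.9   -0.    80.9] gap 60.0 F [-0.1  0.4 -0.2]
d cm [ -4.64 -13.08   6.35] turn [-1.000e-01  1.000e-01  1.529e+02] rows 18.0
```

View pics/w8.png

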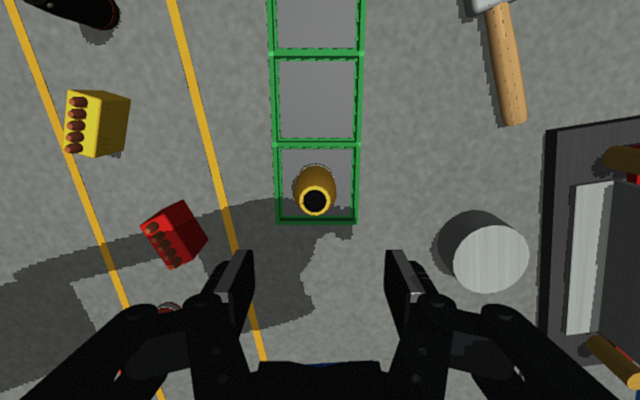

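The brass nozzle stands upright in the middle of its compartment, with its ring at (315,201). The red block is at (175,235), as predicted. Going for red with the jaws across its short side (yaw 108).

```bash
python3 -m creep '-1.2 -3.3 0 0 0 -7 6; -2.4 -6.6 1 0 0 -14 6; -3.5 -10 2 0 0 -20 6; -4.6 -13.1 4 0 0 -27 6; -4.6 -13.1 6 0 0 -27 6; -4.6 -13.1 6 0 0 -27 6; -4.6 -13.1 6 0 0 -27 6; -4.6 -13.1 6 0 0 -27 6'
python3 - <<'E'
from h import *
i=imaging.snapshot('wrist')[:,:,::-1].copy();cv2.imwrite('pics/w9.png',i)
c=imaging.camera_info('wrist')
print(proj(c,[482,91.5,44]))
go(482,91.5,-27,108)
E
```

```text
time: 12.3
tool_pos: [483.0, 91.6, 64.3]
tcp_rot: [180.0, -0.1, 107.9]
ft_force: [-0.3, 0.1, 0.7]
finger_gap: 60.0
[317.09496641 219.00841403]
t 12.35 p [483.3  91.6  64.6] rot [179.9  -0.  107.9] gap 60.4 F [-0.1 -1.   0.3]
d cm [ 0.02 -0.13  9.16] turn [ 0.1 -0.  -0.1] rows 2.0
```

View pics/w9.png

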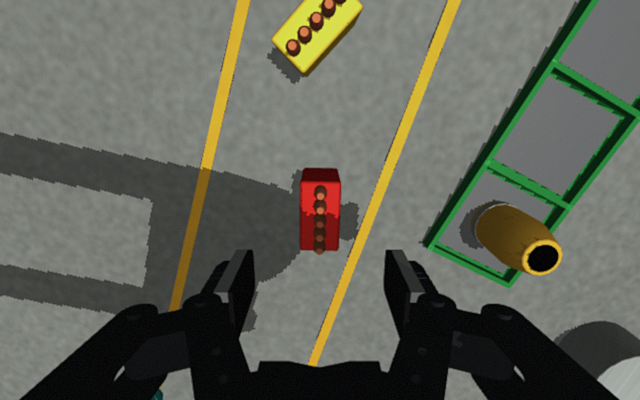

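```bash
python3 -m creep '0.2 0 2 0 0 0 6; 0.2 0 4 0 0 0 6; 0.2 0 6.5 0 0 0 6; 0.2 0 8.2 0 0 0 6; 0.2 0 9.1 0 0 0 6; 0.2 0 9.1 0 0 0 6; 0.2 0 9.1 0 0 0 4; 0.2 0 9.1 0 0 0 1.8; 0.2 0 9.1 0 0 0 1.8; 0.2 0 9.1 0 0 0 1.8; 0.2 0 9.1 0 0 0 1.8; 0.2 0 9.1 0 0 0 1.8; 0.2 0 9.1 0 0 0 1.8;  0.2 0 9.1 0 0 0 1.8' 50
python3 - <<'E'
from h import *
i=imaging.snapshot('wrist')[:,:,::-1].copy();cv2.imwrite('pics/w10.png',i)
go(628,190,60,81)
E
```

```text
time: 13.75
tool_pos: [484.2, 93.7, -24.9]
tcp_rot: [179.8, -0.0, 107.9]
ft_force: [0.1, 0.9, 6.3]
finger_gap: 25.0
t 13.8 p [484.2  93.7 -25. ] rot [179.8  -0.  107.9] gap 25.3 F [-0.6  0.7  6.4]
d cm [ 4.74 16.68 -8.43] turn [ 0.2 -0.1 26.9] rows 4.0
```

View pics/w10.png

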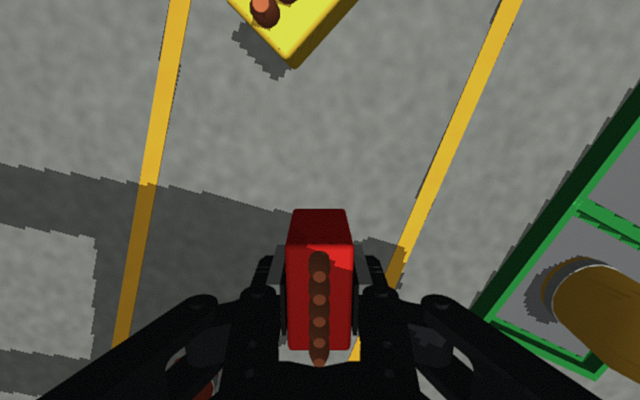

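Red is held at a 25 mm gap and square to the jaws. Lifting it well clear and carrying it to the middle green compartment.

```bash
python3 -m creep '0 0 -1 0 0 0 1.8; 0 0 -3 0 0 0 1.8; 0 0 -6 0 0 0 1.8; 0 0.5 -9 0 0 0 1.8; 0.5 1.5 -11 0 0 3 1.8; 1.2 4 -11 0 0 7 1.8; 2 7 -11 0 0 11 1.8; 2.8 10 -11 0 0 16 1.8; 3.7 13 -11 0 0 21 1.8; 4.4 15.5 -11 0 0 25 1.8; 4.75 16.7 -11 0 0 27 1.8; 4.75 16.7 -9 0 0 27 1.8; 4.75 16.7 -7 0 0 27 1.8; 4.75 16.7 -5 0 0 27 1.8; 4.75 16.7 -3 0 0 27 1.8; 4.75 16.7 -3 0 0 27 1.8; 4.75 16.7 -3 0 0 27 1.8; 4.75 16.7 -3 0 0 27 1.8'
python3 - <<'E'
from h import *
i=imaging.snapshot('wrist')[:,:,::-1].copy();cv2.imwrite('pics/w11.png',i)
go(628,190,-20,81)
E
```

```text
time: 15.6
tool_pos: [629.5, 190.4, 7.6]
tcp_rot: [179.7, -0.1, 80.9]
ft_force: [0.6, 0.7, -0.8]
finger_gap: 25.4
t 15.65 p [629.7 190.5   7.8] rot [179.7  -0.2  80.9] gap 25.3 F [-0.8 -0.3 -1.1]
d cm [-0.08 -0.18  2.77] turn [ 0.3 -0.2 -0.1] rows 1.0
```

View pics/w11.png

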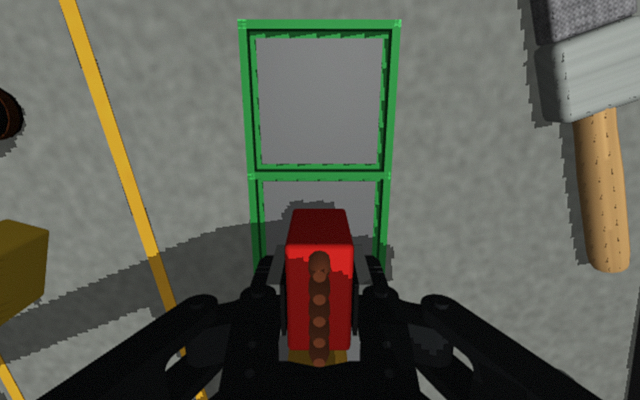

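```bash
python3 -m creep '-0.1 -0.15 1 0 0 0 1.8; -0.1 -0.15 1.8 0 0 0 1.8; -0.1 -0.15 2.3 0 0 0 1.8; -0.1 -0.15 2.6 0 0 0 1.8; -0.1 -0.15 2.75 0 0 0 1.8; -0.1 -0.15 2.85 0 0 0 1.8; -0.1 -0.15 2.85 0 0 0 1.8; -0.1 -0.15 2.85 0 0 0 1.8'; python3 -m creep '0 0 0 0 0 0 3; 0 0 0 0 0 0 3.5; 0 0 0 0 0 0 4; 0 0 0 0 0 0 5; 0 0 0 0 0 0 5; 0 0 -2 0 0 0 5; 0 0 -5 0 0 0 5; 0 0 -9 0 0 0 5; 0 0 -12 0 0 0 5; 0 0 -14 0 0 0 5; 0 0 -14 0 0 0 5'
python3 - <<'E'
from h import *
i=imaging.snapshot('wrist')[:,:,::-1].copy();cv2.imwrite('pics/w12.png',i)
go(481,-96,110,81)
E
```

```text
time: 16.45
tool_pos: [628.6, 189.9, -20.5]
tcp_rot: [179.6, -0.2, 80.9]
ft_force: [0.4, -0.2, -1.1]
finger_gap: 25.1
time: 17.55
tool_pos: [630.4, 190.2, 124.3]
tcp_rot: [179.2, -0.3, 80.9]
ft_force: [1.1, 0.5, 0.7]
finger_gap: 50.2
t 17.6 p [629.1 189.9 121.6] rot [179.4  -0.3  80.9] gap 49.9 F [-0.5 -0.2  0.5]
d cm [-30.58 -10.11   0.92] turn [ 0.6 -0.3 -0.1] rows 7.0
```

View pics/w12.png

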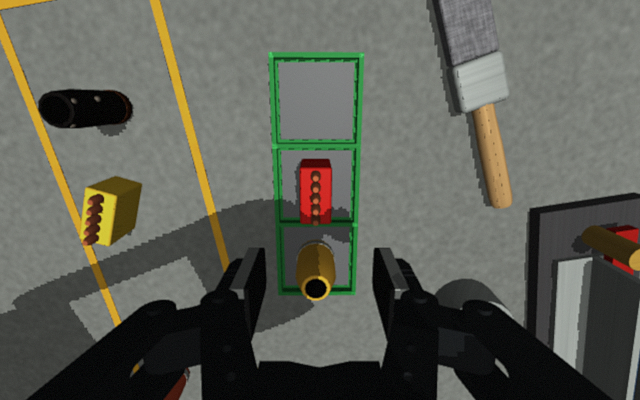

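Brass and red both stand upright in their compartments; the red top is at (315,180). Yellow is nearby at about (110,210), so it goes next (yaw 62).

Run:
```python
from h import *
go(445,199,62,62)
```

```text
t 17.6 p [629.1 189.9 121.6] rot [179.4  -0.3  80.9] gap 49.9 F [-0.5 -0.2  0.5]
d cm [ -2.04 -18.38   5.77] turn [ 0.5 -0.4 18.9] rows 4.0
```

```bash
python3 -m creep '-0.5 -4 0 0 0 5 6; -1 -8 0 0 0 10 6; -1.5 -12 1 0 0 15 6; -2 -16 3 0.5 -0.4 19 6; -2 -18.4 5.5 0.5 -0.4 19 6; -2 -18.4 5.8 0.5 -0.4 19 6; -2 -18.4 5.8 0.5 -0.4 19 6; -2 -18.4 5.8 0.5 -0.4 19 6; -2 -18.4 5.8 0.5 -0.4 19 6'
python3 - <<'E'
from h import *
i=imaging.snapshot('wrist')[:,:,::-1].copy();cv2.imwrite('pics/w13.png',i)
c=imaging.camera_info('wrist')
print(proj(c,[445,199,44]))
h=cv2.cvtColor(i,cv2.COLOR_BGR2HSV); 
go(445,199,-27,62)
E
```

```text
time: 18.5
tool_pos: [446.6, 199.6, 62.7]
tcp_rot: [179.9, -0.0, 61.9]
ft_force: [0.3, 0.3, -0.3]
finger_gap: 60.2
[317.70694486 221.93406133]
t 18.55 p [446.5 199.6  62.7] rot [179.9  -0.   61.9] gap 59.8 F [ 0.1 -0.3  0.1]
d cm [-0.13 -0.13  8.97] turn [ 0.1 -0.  -0.1] rows 2.0
```

View pics/w13.png

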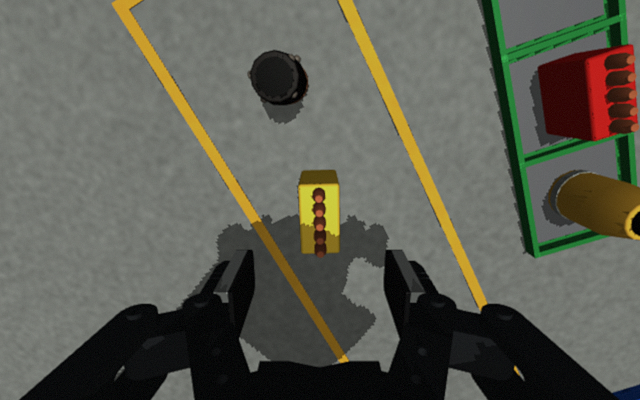

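Yellow's face is centred at (320,217), so it is aligned. The used nozzle at (277,78) is clear of the jaw sweep.

```bash
python3 -m creep '0.1 0 2 0 0 0 6; 0.1 0 4 0 0 0 6; 0.1 0 6.5 0 0 0 6; 0.1 0 8.2 0 0 0 6; 0.1 0 8.9 0 0 0 6; 0.1 0 8.9 0 0 0 6; 0.1 0 8.9 0 0 0 4; 0.1 0 8.9 0 0 0 1.8; 0.1 0 8.9 0 0 0 1.8; 0.1 0 8.9 0 0 0 1.8; 0.1 0 8.9 0 0 0 1.8; 0.1 0 8.9 0 0 0 1.8; 0.1 0 8.9 0 0 0 1.8; 0.1 0 8.9 0 0 0 1.8' 50
python3 -m creep '0 0 -1 0 0 0 1.8; 0 0 -3 0 0 0 1.8; 0 0 -6 0 0 0 1.8; 0 0 -9 0 0 0 1.8; 0 0 -12 0 0 0 1.8; 0 0 -14 0 0 0 1.8; 0 0 -14 0 0 0 1.8'
python3 - <<'E'
from h import *
i=imaging.snapshot('wrist')[:,:,::-1].copy();cv2.imwrite('pics/w14.png',i)
go(603,-135.5,110,85)
E
```

```text
time: 19.95
tool_pos: [448.6, 200.9, -24.8]
tcp_rot: [179.8, -0.2, 61.9]
ft_force: [0.1, -1.6, 6.0]
finger_gap: 25.2
time: 20.65
tool_pos: [450.3, 201.7, 119.4]
tcp_rot: [179.5, -0.4, 61.9]
ft_force: [0.4, 0.5, -1.2]
finger_gap: 25.1
t 20.7 p [449.1 201.2 116.9] rot [179.6  -0.3  61.9] gap 25.6 F [-0.4 -0.7 -1.9]
d cm [-22.44  29.45   0.77] turn [  0.4  -0.2 -23.1] rows 8.0
```

View pics/w14.png

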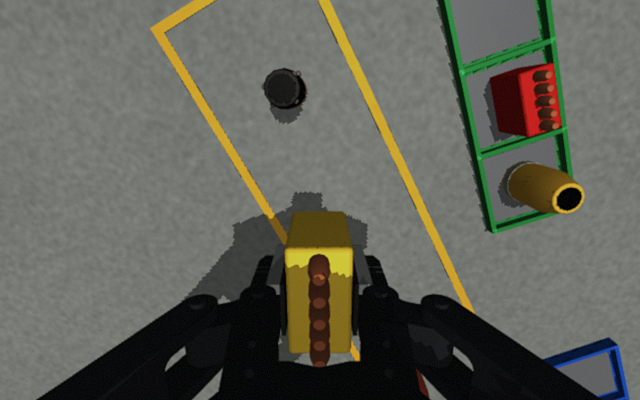

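```bash
python3 -m creep '-1 1.5 0 0 0 -1 1.8; -3 4 0 0 0 -3 1.8; -5 6.5 0 0 0 -5 1.8; -7 9 0 0 0 -7 1.8; -9 12 0 0 0 -9 1.8; -11 14.5 0 0 0 -11 1.8; -13 17 0 0 0 -13 1.8; -15 20 0 0 0 -15 1.8; -17 22.5 0 0 0 -17 1.8; -19 25 0 0 0 -19 1.8; -21 27.5 0 0 0 -21 1.8; -22.4 29.4 0 0 0 -23 1.8; -22.4 29.4 2 0.4 -0.2 -23 1.8; -22.4 29.4 5 0.4 -0.2 -23 1.8; -22.4 29.4 8 0.4 -0.2 -23 1.8; -22.4 29.4 10 0.4 -0.2 -23 1.8; -22.4 29.4 10.5 0.4 -0.2 -23 1.8; -22.4 29.4 10.5 0.4 -0.2 -23 1.8; -22.4 29.4 10.5 0.4 -0.2 -23 1.8'
python3 - <<'E'
from h import *
i=imaging.snapshot('scene')[:,:,::-1].copy()
cv2.imwrite('pics/s15.png',cv2.resize(i[190:340,220:370],None,fx=4,fy=4,interpolation=cv2.INTER_CUBIC))
go(603,-135.5,-20,85)
E
```

```text
time: 22.6
tool_pos: [603.9, -134.5, 13.2]
tcp_rot: [179.9, -0.0, 84.9]
ft_force: [0.2, -0.5, -1.3]
finger_gap: 25.3
t 22.65 p [ 604.5 -134.8   14. ] rot [179.9   0.   84.9] gap 25.0 F [ 0.6  0.5 -1.7]
d cm [-0.08 -0.15  3.4 ] turn [ 0.1  0.  -0.1] rows 1.0
```

View pics/s15.png

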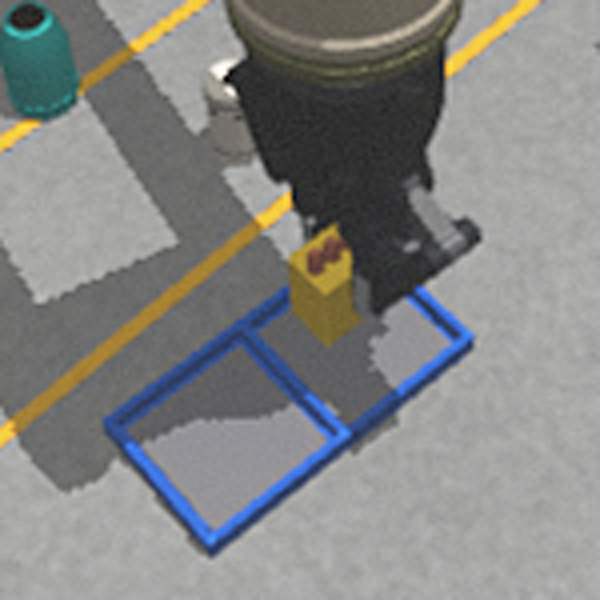

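```bash
python3 -m creep '-0.1 -0.15 1.2 0 0 0 1.8; -0.1 -0.15 2.2 0 0 0 1.8; -0.1 -0.15 2.9 0 0 0 1.8; -0.1 -0.15 3.2 0 0 0 1.8; -0.1 -0.15 3.35 0 0 0 1.8; -0.1 -0.15 3.45 0 0 0 1.8; -0.1 -0.15 3.45 0 0 0 1.8; -0.1 -0.15 3.45 0 0 0 1.8'; python3 -m creep '0 0 0 0 0 0 3; 0 0 0 0 0 0 3.5; 0 0 0 0 0 0 4; 0 0 0 0 0 0 5; 0 0 0 0 0 0 5; 0 0 -2 0 0 0 5; 0 0 -5 0 0 0 5; 0 0 -9 0 0 0 5; 0 0 -12 0 0 0 5; 0 0 -14 0 0 0 5; 0 0 -14 0 0 0 5'
python3 - <<'E'
from h import *
i=imaging.snapshot('wrist')[:,:,::-1].copy();cv2.imwrite('pics/w16.png',i)
go(482,-96,60,83)
E
```

```text
time: 23.45
tool_pos: [603.4, -135.8, -20.1]
tcp_rot: [179.8, 0.0, 84.9]
ft_force: [0.2, 0.1, -0.9]
finger_gap: 25.5
time: 24.55
tool_pos: [605.6, -136.5, 124.5]
tcp_rot: [179.4, 0.1, 84.9]
ft_force: [0.4, -0.1, -0.2]
finger_gap: 49.8
t 24.6 p [ 604.3 -136.1  121.8] rot [1.796e+02 1.000e-01 8.490e+01] gap 50.1 F [-0.5 -0.4 -1.2]
d cm [  2.91 -12.58   6.09] turn [0.4 0.1 1.9] rows 3.0
```

View pics/w16.png

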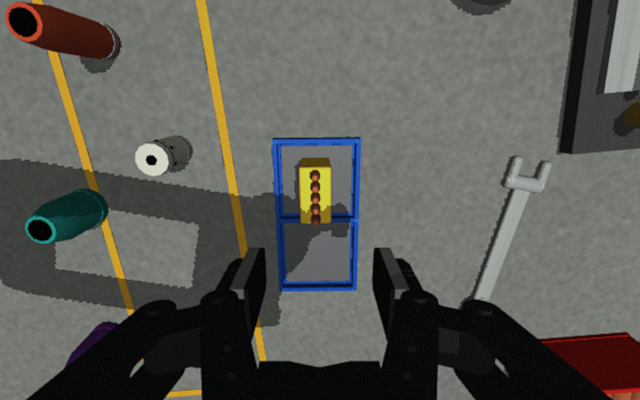

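Yellow is placed upright, with its top at (315,193). Next is the diffuser.

```bash
python3 -m creep '1 -3 0 0 0 0 6; 2 -6.5 1 0 0 1 6; 3 -10 3 0.4 0 2 6; 2.9 -12.6 5 0.4 0 2 6; 2.9 -12.6 6 0.4 0 2 6; 2.9 -12.6 6 0.4 0 2 6; 2.9 -12.6 6 0.4 0 2 6; 2.9 -12.6 6 0.4 0 2 6'
python3 - <<'E'
from h import *
i=imaging.snapshot('wrist')[:,:,::-1].copy();cv2.imwrite('pics/w17.png',i)
c=imaging.camera_info('wrist')
print(proj(c,[482,-96,54]))
m=cv2.inRange(cv2.cvtColor(i,cv2.COLOR_BGR2HSV),(0,0,190),(180,40,255))
for q in cv2.findContours(m,0,2)[0]:
    if cv2.contourArea(q)>200:
        (u,v),rad=cv2.minEnclosingCircle(q); print(u,v,rad,onplane(c,(u,v),54))
go(482,-96,-27,83)
E
```

```text
time: 25.4
tool_pos: [483.4, -96.6, 61.9]
tcp_rot: [179.9, 0.1, 82.9]
ft_force: [-0.0, -0.6, 0.7]
finger_gap: 60.1
[316.84819697 225.98911388]
317.5 223.0 20.13092041015625 [482.63610947 -94.12065228  54.        ]
t 25.45 p [483.4 -96.6  62. ] rot [1.799e+02 1.000e-01 8.290e+01] gap 59.9 F [-1.  -0.3  0. ]
d cm [ 0.05 -0.16  8.9 ] turn [ 0.1  0.1 -0.1] rows 2.0
```

View pics/w17.png

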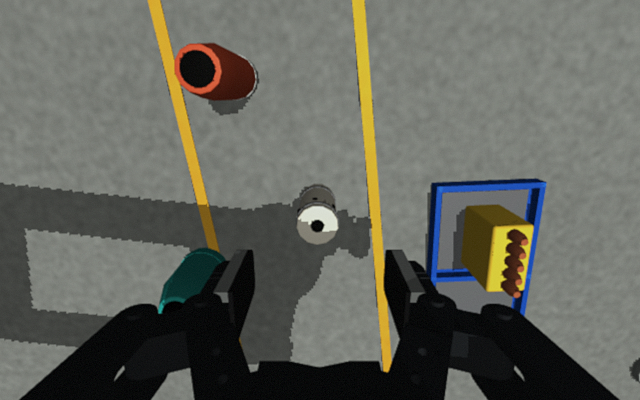

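```bash
python3 -m creep '0.1 -0.1 2 0 0 0 6; 0.1 -0.1 4 0 0 0 6; 0.1 -0.1 6.5 0 0 0 6; 0.1 -0.1 8.2 0 0 0 6; 0.1 -0.1 8.8 0 0 0 6; 0.1 -0.1 8.8 0 0 0 6; 0.1 -0.1 8.8 0 0 0 4; 0.1 -0.1 8.8 0 0 0 1.8; 0.1 -0.1 8.8 0 0 0 1.8; 0.1 -0.1 8.8 0 0 0 1.8; 0.1 -0.1 8.8 0 0 0 1.8; 0.1 -0.1 8.8 0 0 0 1.8; 0.1 -0.1 8.8 0 0 0 1.8; 0.1 -0.1 8.8 0 0 0 1.8' 40
python3 -m creep '0 0 -1 0 0 0 1.8; 0 0 -3 0 0 0 1.8; 0 0 -6 0 0 0 1.8; 0 0 -9 0 0 0 1.8; 0 0 -12 0 0 0 1.8; 0 0 -14 0 0 0 1.8; 0 0 -14 0 0 0 1.8'
python3 - <<'E'
from h import *
i=imaging.snapshot('wrist')[:,:,::-1].copy();cv2.imwrite('pics/w18.png',i)
go(639.5,263,110,81)
E
```

```text
time: 26.85
tool_pos: [484.0, -95.9, -24.5]
tcp_rot: [179.8, 0.1, 82.9]
ft_force: [-1.5, -0.1, 6.2]
finger_gap: 24.9
time: 27.55
tool_pos: [486.1, -96.5, 120.2]
tcp_rot: [179.3, 0.2, 82.9]
ft_force: [0.7, -0.3, -0.2]
finger_gap: 24.8
t 27.6 p [484.9 -96.1 117.8] rot [1.795e+02 1.000e-01 8.290e+01] gap 25.0 F [ 0.2  0.9 -0.8]
d cm [37.55 10.88  0.79] turn [0.5 0.1 1.9] rows 8.0
```

View pics/w18.png

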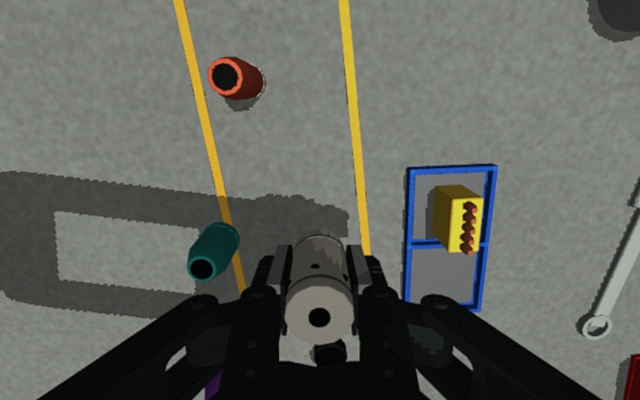

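```bash
python3 -m creep '1 0.3 0 0 0 0 1.8; 3.5 1 0 0 0 0 1.8; 6 1.8 0 0 0 0 1.8; 9 2.6 0 0 0 0 1.8; 12 3.5 0 0 0 0 1.8; 15 4.4 0 0 0 0 1.8; 18 5.2 0 0 0 1 1.8; 21 6.1 0 0 0 1 1.8; 24 7 0 0 0 1 1.8; 27 7.8 0 0 0 1 1.8; 30 8.7 0 0 0 2 1.8; 33 9.6 0 0 0 2 1.8; 35.5 10.3 0 0.5 0 2 1.8; 37.5 10.9 0 0.5 0 2 1.8; 37.5 10.9 2 0.5 0 2 1.8; 37.5 10.9 5 0.5 0 2 1.8; 37.5 10.9 8 0.5 0 2 1.8; 37.5 10.9 10 0.5 0 2 1.8; 37.5 10.9 10.5 0.5 0 2 1.8; 37.5 10.9 10.5 0.5 0 2 1.8'
python3 - <<'E'
from h import *
i=imaging.snapshot('scene')[:,:,::-1].copy()
cv2.imwrite('pics/s19.png',cv2.resize(i[100:250,350:500],None,fx=4,fy=4,interpolation=cv2.INTER_CUBIC))
cv2.imwrite('pics/w19.png',imaging.snapshot('wrist')[:,:,::-1])
go(639.5,263,-20,81)
E
```

```text
time: 29.6
tool_pos: [638.5, 262.1, 10.4]
tcp_rot: [-179.8, 0.2, 80.9]
ft_force: [0.5, 1.0, -0.6]
finger_gap: 25.3
t 29.7 p [640.9 262.6  13.7] rot [1.799e+02 1.000e-01 8.090e+01] gap 24.9 F [ 0.2 -0.6 -0.5]
d cm [ 0.02 -0.15  3.37] turn [ 0.1  0.1 -0.1] rows 1.0
```

View pics/s19.png

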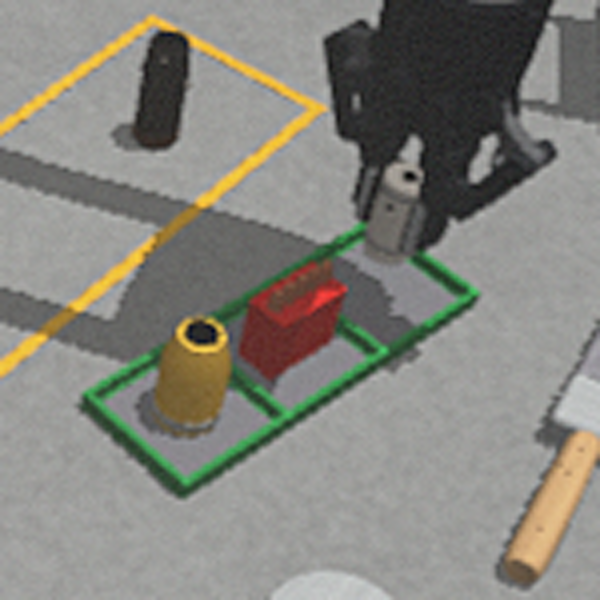

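View pics/w19.png

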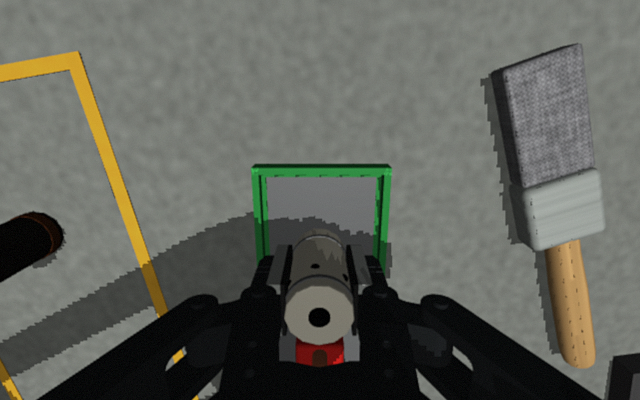

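```bash
python3 -m creep '0 -0.1 1.2 0 0 0 1.8; 0 -0.1 2.2 0 0 0 1.8; 0 -0.1 2.9 0 0 0 1.8; 0 -0.1 3.2 0 0 0 1.8; 0 -0.1 3.3 0 0 0 1.8; 0 -0.1 3.4 0 0 0 1.8; 0 -0.1 3.4 0 0 0 1.8; 0 -0.1 3.4 0 0 0 1.8'; python3 -m creep '0 0 0 0 0 0 3; 0 0 0 0 0 0 3.5; 0 0 0 0 0 0 4; 0 0 0 0 0 0 5; 0 0 0 0 0 0 5; 0 0 -2 0 0 0 5; 0 0 -5 0 0 0 5; 0 0 -9 0 0 0 5; 0 0 -12 0 0 0 5; 0 0 -14 0 0 0 5; 0 0 -14 0 0 0 5'
python3 - <<'E'
from h import *
i=imaging.snapshot('wrist')[:,:,::-1].copy();cv2.imwrite('pics/w20.png',i)
go(438,-2.5,90,83)
E
```

```text
time: 30.5
tool_pos: [640.3, 262.8, -19.8]
tcp_rot: [179.9, 0.1, 80.9]
ft_force: [-0.3, -0.1, -0.6]
finger_gap: 25.2
time: 31.6
tool_pos: [642.8, 264.0, 125.3]
tcp_rot: [179.5, -0.1, 80.9]
ft_force: [0.6, 0.1, 0.6]
finger_gap: 50.0
t 31.65 p [641.5 263.5 122.4] rot [179.7  -0.   80.9] gap 50.1 F [-0.8 -0.7  0.3]
d cm [-29.49 -15.89   3.15] turn [ 0.3 -0.  -2.1] rows 7.0
```

View pics/w20.png

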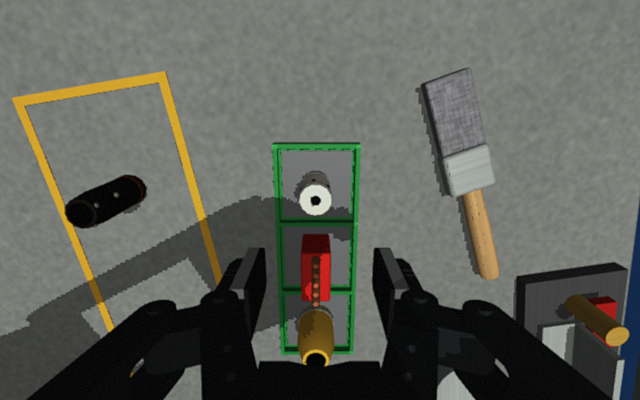

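The green kit is complete: diffuser (315,199), red (315,265) and brass all upright in line. Now the copper nozzle.

```bash
python3 -m creep '-4 -2.2 0 0 0 0 6; -8 -4.4 0 0 0 0 6; -12 -6.5 0 0 0 -1 6; -16 -8.6 0 0 0 -1 6; -20 -10.8 0 0 0 -2 6; -24 -13 0 0 0 -2 6; -27 -14.5 0 0.3 0 -2 6; -29.5 -15.9 1 0.3 0 -2 6; -29.5 -15.9 2.5 0.3 0 -2 6; -29.5 -15.9 3 0.3 0 -2 6; -29.5 -15.9 3 0.3 0 -2 6; -29.5 -15.9 3 0.3 0 -2 6; -29.5 -15.9 3 0.3 0 -2 6'
python3 - <<'E'
from h import *
i=imaging.snapshot('wrist')[:,:,::-1].copy();cv2.imwrite('pics/w21.png',i)
c=imaging.camera_info('wrist')
print(proj(c,[438,-2.5,80]))
go(438,-2.5,-14,83)
E
```

```text
time: 32.95
tool_pos: [438.5, -2.2, 91.9]
tcp_rot: [180.0, -0.0, 82.9]
ft_force: [-0.8, -0.1, 0.4]
finger_gap: 60.2
[318.53894997 224.77678298]
t 33.0 p [438.5  -2.2  92. ] rot [180.   -0.   82.9] gap 60.4 F [ 0.3 -0.4 -1. ]
d cm [-0.04 -0.05 10.6 ] turn [ 0.  -0.  -0.1] rows 3.0
```

View pics/w21.png

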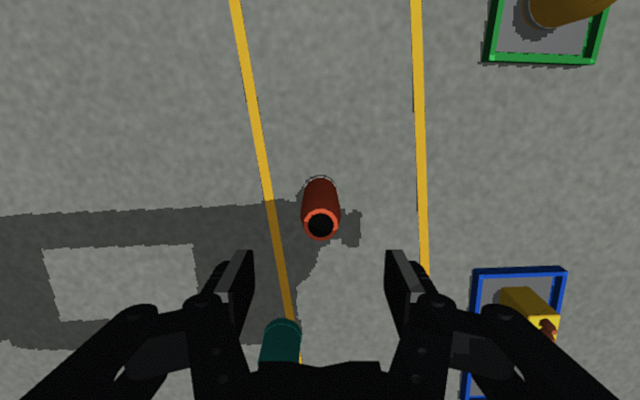

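```bash
python3 -m creep '0 0 2 0 0 0 6; 0 0 4.5 0 0 0 6; 0 0 7 0 0 0 6; 0 0 9 0 0 0 6; 0 0 10.2 0 0 0 6; 0 0 10.5 0 0 0 6; 0 0 10.5 0 0 0 6; 0 0 10.5 0 0 0 4; 0 0 10.5 0 0 0 2; 0 0 10.5 0 0 0 2; 0 0 10.5 0 0 0 2; 0 0 10.5 0 0 0 2; 0 0 10.5 0 0 0 2; 0 0 10.5 0 0 0 2; 0 0 10.5 0 0 0 2' 50
python3 -m creep '0 0 -1 0 0 0 2; 0 0 -3 0 0 0 2; 0 0 -6 0 0 0 2; 0 0 -9 0 0 0 2; 0 0 -12 0 0 0 2; 0 0 -14 0 0 0 2; 0 0 -14 0 0 0 2'
python3 - <<'E'
from h import *
i=imaging.snapshot('wrist')[:,:,::-1].copy();cv2.imwrite('pics/w22.png',i)
go(597,-209.5,120,85)
E
```

```text
time: 34.5
tool_pos: [439.5, -2.2, -11.8]
tcp_rot: [179.9, -0.0, 82.9]
ft_force: [-2.0, 0.4, 5.0]
finger_gap: 27.0
time: 35.2
tool_pos: [441.9, -2.6, 132.7]
tcp_rot: [179.4, -0.0, 82.9]
ft_force: [1.1, 0.0, -1.0]
finger_gap: 26.5
t 35.25 p [440.6  -2.4 130.4] rot [179.6  -0.   82.9] gap 27.0 F [-0.5  0.5 -1.6]
d cm [-18.63  18.06   1.15] turn [ 0.4 -0.  -2.1] rows 6.0
```

View pics/w22.png

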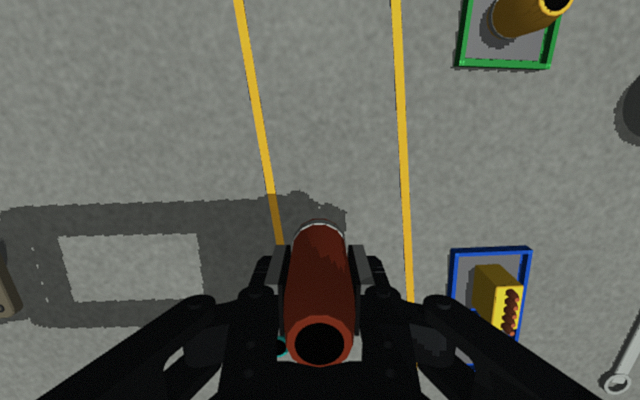

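```bash
python3 -m creep '-1 1 0 0 0 0 2; -3 2.9 0 0 0 0 2; -5 4.8 0 0 0 0 2; -7 6.8 0 0 0 -1 2; -9 8.7 0 0 0 -1 2; -11 10.7 0 0 0 -1 2; -13 12.6 0 0 0 -2 2; -15 14.5 0 0 0 -2 2; -17 16.5 0 0.4 0 -2 2; -18.6 18.05 0 0.4 0 -2 2; -18.6 18.05 2 0.4 0 -2 2; -18.6 18.05 5 0.4 0 -2 2; -18.6 18.05 8 0.4 0 -2 2; -18.6 18.05 10 0.4 0 -2 2; -18.6 18.05 10.5 0.4 0 -2 2; -18.6 18.05 10.5 0.4 0 -2 2; -18.6 18.05 10.5 0.4 0 -2 2'
python3 - <<'E'
from h import *
i=imaging.snapshot('scene')[:,:,::-1].copy()
cv2.imwrite('pics/s23.png',cv2.resize(i[190:340,220:370],None,fx=4,fy=4,interpolation=cv2.INTER_CUBIC))
go(597,-209.5,-7.5,85)
E
```

```text
time: 36.95
tool_pos: [598.2, -209.9, 27.3]
tcp_rot: [180.0, 0.0, 84.9]
ft_force: [-0.6, 0.2, -1.1]
finger_gap: 26.6
t 37.0 p [ 598.7 -210.    28. ] rot [179.9   0.   84.9] gap 26.8 F [ 0.1 -0.7 -1.5]
d cm [ 0.04 -0.18  3.55] turn [ 0.1  0.  -0.1] rows 1.0
```

View pics/s23.png

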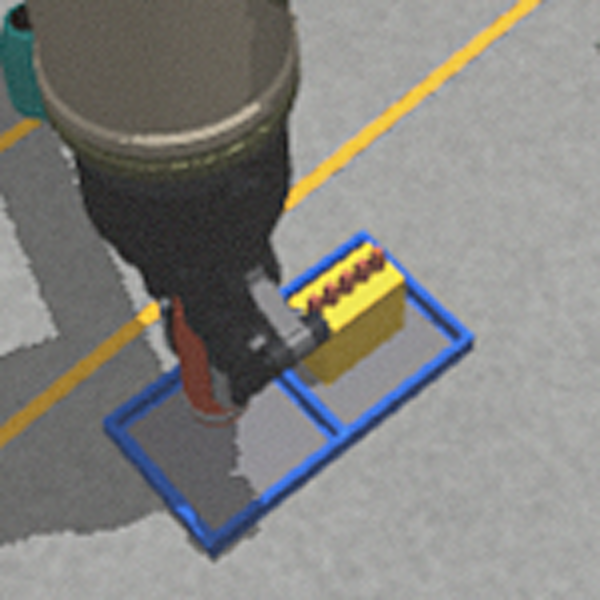

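```bash
python3 -m creep '0 -0.15 1.2 0 0 0 2; 0 -0.15 2.2 0 0 0 2; 0 -0.15 2.9 0 0 0 2; 0 -0.15 3.3 0 0 0 2; 0 -0.15 3.45 0 0 0 2; 0 -0.15 3.55 0 0 0 2; 0 -0.15 3.55 0 0 0 2; 0 -0.15 3.55 0 0 0 2'; python3 -m creep '0 0 0 0 0 0 3.2; 0 0 0 0 0 0 3.6; 0 0 0 0 0 0 4; 0 0 0 0 0 0 5; 0 0 0 0 0 0 5; 0 0 0 0 0 0 5; 0 0 -2 0 0 0 5; 0 0 -5 0 0 0 5; 0 0 -9 0 0 0 5; 0 0 -12 0 0 0 5; 0 0 -16 0 0 0 5; 0 0 -16 0 0 0 5; 0 0 -16 0 0 0 5'
python3 - <<'E'
from h import *
cv2.imwrite('pics/w24.png',imaging.snapshot('wrist')[:,:,::-1])
go(350,-350,150,60)
E
```

```text
time: 37.8
tool_pos: [597.6, -210.1, -7.1]
tcp_rot: [179.8, 0.0, 84.9]
ft_force: [0.8, 0.5, -1.6]
finger_gap: 26.6
time: 39.1
tool_pos: [598.2, -210.4, 154.7]
tcp_rot: [179.7, 0.1, 84.9]
ft_force: [0.7, 0.7, 0.0]
finger_gap: 49.9
t 39.15 p [ 597.1 -209.9  152.7] rot [179.8   0.   84.9] gap 49.9 F [ 0.2 -0.5 -0.2]
d cm [-16.14 -23.38   0.22] turn [ 0.2  0.  24.9] rows 6.0
```

View pics/w24.png

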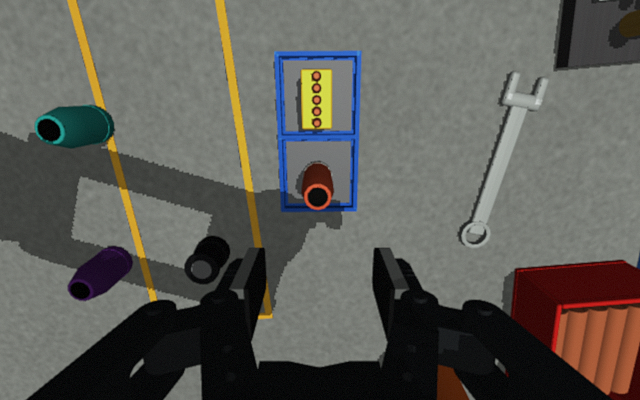

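The copper nozzle stands in its compartment. I'll move the arm back out of view and run a final check from the scene and top cameras.

```bash
python3 -m creep '-3 -4 0 0 0 4 5; -6 -9 0 0 0 9 5; -9 -13 0 0 0 13 5; -12 -18 0 0 0 18 5; -16 -23 0 0 0 25 5; -16 -23 0 0 0 25 5; -16 -23 0 0 0 25 5; -16 -23 0 0 0 25 5; -16 -23 0 0 0 25 5; -16 -23 0 0 0 25 5'
python3 - <<'E'
from h import *
c=imaging.camera_info('top'); t=imaging.snapshot('top')[:,:,::-1].copy(); s=imaging.snapshot('scene')[:,:,::-1].copy()
big=cv2.resize(t[100:260,150:480],None,fx=2.4,fy=2.4,interpolation=cv2.INTER_CUBIC)
for n,X in [('brass',[616.1,115.3,64]),('red',[627.8,188.4,48]),('dif',[639.5,261.5,58]),('yel',[603,-136.6,48]),('cop',[597,-210.4,84]),('collar',[476.4,-287.7,42]),('used',[466.9,282.2,72])]:
    u=proj(c,X); print(n,u.round(1)); cv2.drawMarker(big,tuple(int(v) for v in (u-[150,100])*2.4),(255,0,255),0,8,1)
cv2.imwrite('pics/top9.png',big); cv2.imwrite('pics/s9.png',cv2.resize(s[60:340,130:500],None,fx=2.1,fy=2.1,interpolation=cv2.INTER_CUBIC))
E
```

```text
time: 40.15
tool_pos: [354.5, -348.0, 151.5]
tcp_rot: [179.9, -0.1, 60.0]
ft_force: [-0.3, 0.7, 0.4]
finger_gap: 50.1
brass [262.4 136.8]
red [228.7 133.5]
dif [192.4 126.2]
yel [384.9 146.2]
cop [424.8 144.1]
collar [459.6 207.6]
used [174.2 208. ]
```

View pics/top9.png

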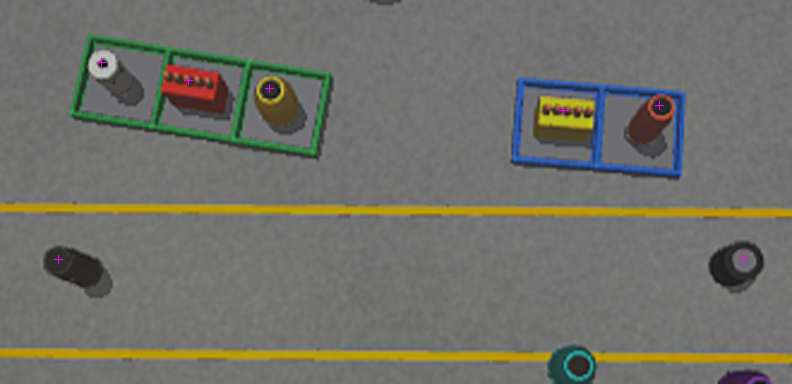

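View pics/s9.png

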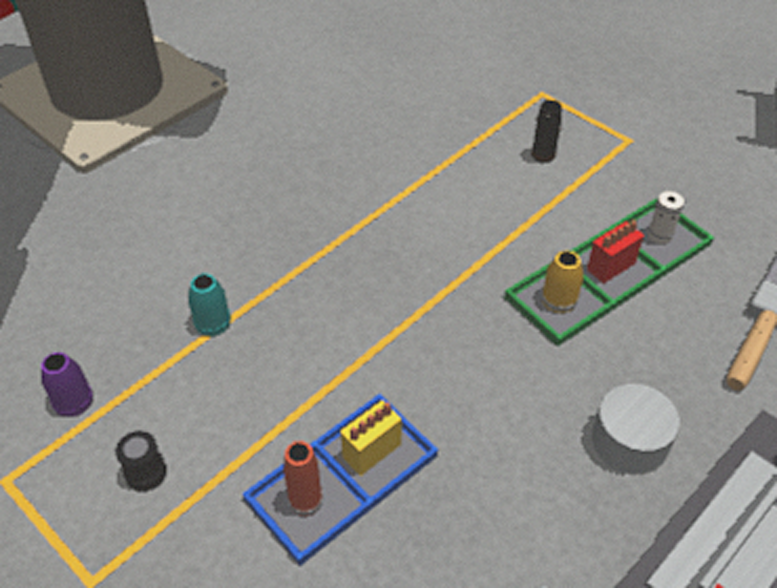

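Every part's top sits on its predicted mark to within 1–2 px. All five stand upright, one to a compartment. The collar and the used nozzle have not moved. Handing in.

```bash
python3 -c "
from bench import r
print(r.hand_in(), r.sense()['time'])"
```

```text
the job is handed in; nothing more can be done
the job is handed in; nothing more can be done
```

Both kits are made up and the job was handed in at about 40 s of the 144 s allowed; no verdict was reported.
- **Blue tray:** it holds the copper nozzle and the yellow tips.
- **Green tray:** it holds the brass nozzle, the red tips and the diffuser.

**Last checks:** in the final top view, every part's top was within 1–2 px (a few mm) of its compartment-centre mark, against the 24 mm allowed. The scene view showed all five upright, one to a compartment. The collar and used nozzle were on their starting marks, and the turquoise and purple look-alikes were not touched.

**What disagreed:**
- **Fingertip position:** the fingertips really sit about 40 mm behind the reported TCP. My first grasp on the brass nozzle closed on its cone (25 mm gap instead of 36 mm). I released it, measured the offset in two cameras, and regrasped lower. All later grasps allowed for this.
- **Gap reading:** it read about 1–1.5 mm under the nominal part sizes.
- **Camera agreement:** the top and scene cameras differed by 3–7 mm in position, so I refined each pick with the wrist camera.

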